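# Index the angle jig by one hole

### The arm

A 6-joint arm with a two-finger parallel gripper is mounted at the origin on the work surface. World frame = base frame: x ahead of the robot, y to its left, z up, the work surface at z = 0. Lengths are in m, angles in degrees, forces in N, time in s.
With the tool pointing down it reaches from about 0.4 to 0.825 m from the base axis. Payload 7 kg.
Tool frame: the origin (TCP) lies midway between the tips of the shut fingers; the grasp point (between the pads) lies 19 mm behind it (grip_depth is the distance from the TCP to the grasp point, in m); z points along the fingers, y is the direction in which the jaws open and shut (so a half turn about z gives the same grasp; the last joint's range is limited). The gripper opens to 88 mm and grips with 3 to 60 N. Pads are 19 mm wide; open, the fingers measure 130 mm over their backs; the gripper's body (78 mm by 193 mm) begins 47 mm behind the grasp point.
Start: joints at [84.231, 20.546, 0.682, 0, -70.136, -16.507], TCP at [0.256, 0.625, 0.227] pointing down, gripper open.
Joint ranges: [-176.03, 176.03], [-82.01, 121.73], [-58.28, 71.71], [-173.87, 95.51], [-174.79, -0.11], [-173.66, 173.66]. Speed limits (degrees/s): [136.94, 136.94, 172.46, 180, 180, 180].

### API

Orientations are given as [roll, pitch, yaw] about the fixed x, y, z axes, in that order (R = Rz(yaw) Ry(pitch) Rx(roll)).
In Python, from plant import * gives the robot as it stands.
- The arm moves only by the shell command python3 -m inch 'ROWS'. ROWS is JSON, a list of rows, each an object of numbers: "ax", "ay", "az": the turn, a rotation vector about the tool's x, y, z in degrees; "dx", "dy", "dz": the shift along the tool's x, y, z in mm; "fingers": the finger opening in mm, from 0 to 87.6. In form: [{"ax": .., "ay": .., "az": .., "dx": .., "dy": .., "dz": .., "fingers": ..}, ...]. A call has 1 to 8 rows; each row is the pose to reach, as a shift and turn from the pose commanded when the call began, along the tool's axes at that moment; what a row does not reach only later rows make up. A row lasts 1/8 s, in which the tool goes at most 62.5 mm and 10.7 degrees, less where a joint would pass 70% of its speed; a pose out of reach is approached as far as the arm can. A call with a gripper value outside its range is refused whole. The fingers move at their own pace and stop on an object; the grip force is fixed at half the most. Time passes only in rows, so rows that repeat a pose let the fingers close. It gives the time, the measured TCP pose, the force and the opening at its end, in the units of the state.
- get_obs(): the state, without advancing time (a new reading comes with each control period).
- snapshot(name): name is "scene" or "top" or "wrist"; returns a dict with "image" (480x640x3 uint8, red, green, blue), "fx", "fy", "cx", "cy" (pixels), "rvec" (rotation vector, rad) and "tvec" (3), from world to camera coordinates, as OpenCV has them. Camera axes: x right, y down, z forward; pixel columns grow to the right and rows downward; lengths in m; the calibration is good to about 2 mm. A picture is of the moment at which its call begins. There is no depth.
- close_job(): hands the job in, once; it reports no verdict.
Trained networks look in the newest picture that a camera, given by its name, has taken for a name from the list of things; names that differ only in an ending like _2 or _b are one class to them, and where a whole thing is asked for, a point or a joint stands for the part that bears it (a point fixed in the world has none). Each returns a list of dicts, best first, with "score" (0 to 1); they miss things now and then, are a little off and sometimes report something else, mostly with a low value. They report only what shows in the picture. A call takes as long as a camera call.
- search_frame(target, camera): "bbox" ([centre column, centre row, width, height] in pixels, round what is visible of it).
- trace(target, camera): "mask" (480x640 bool, what is visible of it) and "bbox" ([centre column, centre row, width, height] in pixels, round what is visible of it).
- landmark_of(target, camera): "position" ([column, row] in pixels: a listed point, or the origin of a listed thing).
The state is a dict: "clock": time; "joint_pos": joint angles; "qvel": joint speeds; "tau": joint torques, N m; "tool_pos": TCP position; "orientation": TCP orientation; "force": force on the tool from outside, world axes, zero at the start; "moment": the same for the moment, N m; "opening": finger opening in m.
Only numpy, scipy, OpenCV 4.12 (cv2) and the standard library are available. Lean on these libraries where they do the work, as an engineer would, in place of code of your own. Each camera call takes 0.05 s, during which the arm holds its last target.

### The job

The next tack weld needs another fence angle: hook a fingertip under the red pull ring, lift the spring pin out of its hole, swing the blue arm one hole over to the hole marked by the yellow magnet, and release the ring so that the pin drops fully home there. Work the ring with a light hand and do not squeeze or wrench it. Leave everything else on the bench and on the jig where it is, and finish with the hand clear.

Things in the scene. Friction and masses are not known exactly. Their poses are not given: they have to be found in the camera images.
- jig: bolted-down angle jig. Origin on the bench (z = 0) under the arm's pivot; -x runs from the pivot to the sector's middle, roughly to the robot. Grey base 14 mm thick, 210 mm to -x and 70 mm to +x of the pivot, 310 mm wide. Steel sector on it, top at 30 mm, outer radius 205 mm, with five 14 mm brass-bushed holes 150 mm from the pivot, 20 deg (52 mm) apart, the middle one on -x
- jig_pivot (a point): point on the vertical pivot axis of the swing arm, 41 mm above the bench; axes as the jig's
- swing (a joint): angle (rad) of the blue arm about its pivot: 0 at the middle hole, where it starts; holes at 0, +-0.349, +-0.698; positive counter-clockwise from above. Flat bar 44 mm wide, top at 41 mm, 175 mm long from the pivot; fence on it 29 to 107 mm from the pivot, up to 77 mm high. Pin up: turns easily (under 1 N at the ring), stays where left. Pin in a hole: locked, play 0.013 rad
- pin (a joint): how far the spring pin is raised (m): 0 home in a hole, 0.014 when its tip clears (or stands on) the sector's top, 0.030 at the upper stop. It rides on the arm, 150 mm from the pivot, and slides straight up; the spring pushes it down with about 4 N home, 8 N at the stop. 10 mm thick, round end: it finds a hole within about 4 mm
- ring: red pull ring fixed on the pin's top, a hoop standing across the arm: 60 mm wide inside, round wire 7 mm. Origin: on the pin's axis, centre of the wire at the hoop's lowest point, 76 mm above the bench with the pin home; x level along the arm, pin to pivot, z up. The hoop leans 15 deg, top towards the pivot. Reach in from the side away from the pivot; the fence begins 43 mm behind the pin
- hook_point (a point): the underside of the wire at the middle of the ring's top, where a fingertip lifts it: 16 mm along the ring's x axis and 61 mm above its origin, 137 mm above the bench with the pin home; axes as the ring's
- pin_axis (a point): point on the pin's axis, on the swing arm's top face, 41 mm above the bench; it does not rise with the pin
- magnet_yellow: yellow button magnet, 22 mm across, 8 mm high, fixed on the sector on the line from the pivot through the hole it marks, 186 mm from the pivot (36 mm beyond the hole's centre). It marks the hole to go to, next to the arm's on the left or the right. Origin: centre of its underside
- magnet_green: green button magnet, the same size, in the same way at the hole on the other side of the arm
- bracket: small bent steel bracket, 50 x 40 mm foot and 50 mm tall, standing on the jig's base plate left of the pivot; loose, to be left alone. Origin: centre of its underside
- nut: steel ring nut, 36 mm across and 19 mm high, lying on the jig's base plate right of the pivot; loose, to be left alone. Origin: centre of its underside
- square: orange and dark steel magnetic welding square, a block 98 x 25 x 98 mm, standing on the bench left of the jig; loose, to be left alone. Origin: centre of its underside
- discs: stack of reddish-brown cutting discs, 125 mm across and 12 mm high, lying on the bench to the left; loose, to be left alone. Origin: centre of its underside
- brush: wooden-handled flat bench brush, about 0.2 m long, lying on the bench to the right; loose, to be left alone. Origin: centre of its underside
- cup: aluminium cup of chalk sticks, 72 mm across, 125 mm high with the sticks, on the bench to the right; loose, to be left alone. Origin: centre of its underside
- spray: yellow-banded spray can, 60 mm across and 170 mm high, on the bench to the right; loose, to be left alone. Origin: centre of its underside

How it is judged:
By the outcome, as a careful person would: the job done as asked, in the order asked, and still so for the second after the job is handed in, with the robot touching nothing.
It also fails if it takes over 38 s, if anything falls off the work surface, if the arm or the gripper's body presses on something with over 40 N, if the wrist force passes 120 N, or if a joint passes its speed limit or range.

## Working session

There is one attempt and no reset: what is moved stays moved. The work goes in short steps, Python scripts to look and compute and a shell command to move; the robot and the scene stay as the last step left them, time stands still between calls to the robot, and variables do not carry over. Pictures are saved under pics/ and viewed, and the job is handed in when it is done.

```bash
ls; mkdir -p pics; python3 - <<'E'
from plant import *
import cv2
print(get_obs())
for n in ("scene","top","wrist"):
    s=snapshot(n); cv2.imwrite(f"pics/{n}0.png",s["image"][:,:,::-1])
    print(n,s["fx"],s["fy"],s["cx"],s["cy"],s["rvec"],s["tvec"])
    for t in ("jig_pivot","pin_axis","hook_point","ring","magnet_yellow","magnet_green"):
        print(t,[(x["position"],round(x["score"],2)) for x in landmark_of(t,n)[:2]])
E
```

```text
pics
{'clock': 0.0, 'joint_pos': array([ 8.42317241e+01,  2.05903910e+01,  6.32915078e-01, -2.14916357e-02,
       -7.01364423e+01, -1.65059946e+01]), 'qvel': array([ 0.072139  , -0.02899264,  0.06181756, -0.01353345,  0.03005845,
       -0.03559369]), 'tau': array([-2.07930789e-03, -5.82718277e+01,  2.93066365e+01,  6.99753195e+00,
        7.07507323e-03, -1.52584389e-04]), 'tool_pos': array([0.2556918 , 0.62415029, 0.22562365]), 'orientation': array([ 1.79904211e+02, -7.31549104e-03, -2.22815833e+01]), 'force': array([ 0.1261752 ,  0.77444069, -0.35850082]), 'moment': array([ 0.03084225,  0.0419282 , -0.00470649]), 'opening': 0.08802006227060039}
scene 460.8232215671259 460.8232215671259 317.99622829249495 244.794265312323 [ 1.07494556  2.24134486 -1.13797593] [ 0.3971322  -0.13478852  1.52556867]
jig_pivot [([332.8, 327.2], 0.7)]
pin_axis []
hook_point [([249.5, 201.1], 0.62), ([371.6, 263.0], 0.5)]
ring [([369.9, 280.7], 0.69)]
magnet_yellow [([499.2, 330.8], 0.46), ([255.1, 224.8], 0.44)]
magnet_green [([354.5, 282.8], 0.6), ([214.5, 244.7], 0.47)]
top 454.6704032131774 454.6704032131774 319.8950464943326 230.79872574356247 [ 2.18109881 -2.18318443  0.06130198] [-0.04250442  0.59338488  1.18765993]
jig_pivot [([269.4, 190.8], 0.92)]
pin_axis [([268.0, 248.1], 0.96)]
hook_point [([266.9, 240.0], 0.68), ([272.1, 192.2], 0.28)]
ring [([266.5, 250.3], 0.74), ([492.4, 305.7], 0.61)]
magnet_yellow [([246.3, 255.2], 0.54)]
magnet_green [([455.2, 220.1], 0.7), ([293.8, 258.4], 0.51)]
wrist 334.7682689379117 334.7682689379117 320.56239872736955 238.20906403718473 [-1.65199531  2.4618677   0.34894345] [ 0.67430277 -0.03494468  0.39027759]
jig_pivot []
pin_axis []
hook_point []
ring []
magnet_yellow []
magnet_green []
```

View pics/scene0.png

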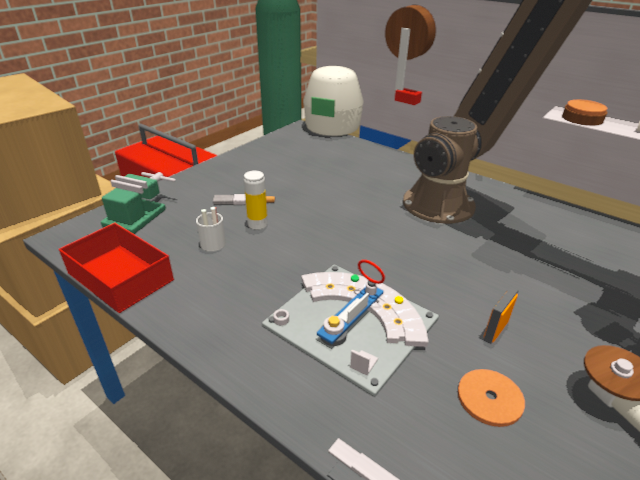

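View pics/top0.png

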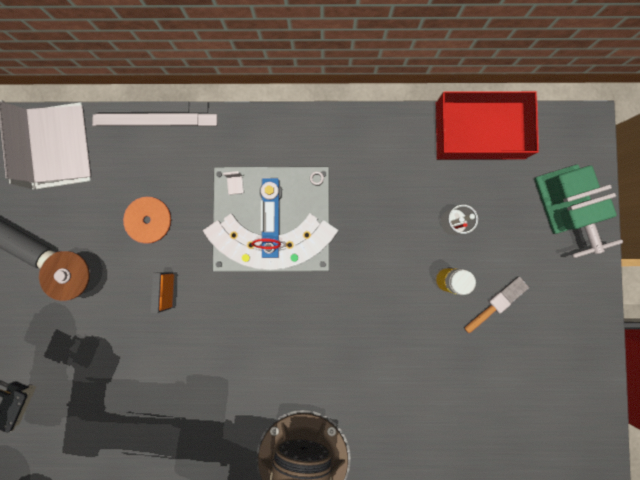

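The scene view shows the ring at about (371,270), yellow magnet at (399,299), and green at (355,278). The top view shows the pivot at (269,190), the ring at (267,243), yellow at (246,258) on the left (+y), and green at (295,258). So the swing goes clockwise, to -0.349.

```bash
cat > h.py <<'E'
import numpy as np, cv2
from plant import *
def cam(s):
    R=cv2.Rodrigues(np.array(s["rvec"],float))[0]; K=np.array([[s["fx"],0,s["cx"]],[0,s["fy"],s["cy"]],[0,0,1]]); return K,R,np.array(s["tvec"],float)
def backz(s,p,z):
    K,R,t=cam(s); d=R.T@np.linalg.inv(K)@np.array([p[0],p[1],1]); c=-R.T@t; return c+d*(z-c[2])/d[2]
def proj(s,P):
    K,R,t=cam(s); return cv2.projectPoints(np.array(P,float).reshape(-1,3),np.array(s["rvec"],float),t,K,None)[0].reshape(-1,2)
def rect(x): return np.round(x,4)
E
python3 - <<'E'
from h import *
Z=dict(jig_pivot=.041,pin_axis=.041,hook_point=.137,ring=.076,magnet_yellow=.03,magnet_green=.03,bracket=.014,nut=.014,square=0,discs=0,spray=0,cup=0,brush=0)
for n in ("top","scene"):
    s=snapshot(n)
    for t in Z:
        for x in landmark_of(t,n)[:2]: print(n,t,np.round(x["position"],1),round(x["score"],2),rect(backz(s,x["position"],Z[t])))
    # colour blobs
    hsv=cv2.cvtColor(s["image"],cv2.COLOR_RGB2HSV)
    c0=(235,230,310,280) if n=="top" else (340,250,430,330)
    for nm,lo,hi in (("y",(25,150,120),(33,255,255)),("g",(45,150,80),(80,255,255))):
        m=cv2.inRange(hsv,np.array(lo),np.array(hi)); mm=np.zeros_like(m); mm[c0[1]:c0[3],c0[0]:c0[2]]=m[c0[1]:c0[3],c0[0]:c0[2]]
        ys,xs=np.nonzero(mm)
        if len(xs): print(n,nm,len(xs),xs.mean(),ys.mean(),rect(backz(s,(xs.mean(),ys.mean()),.037)))
    im=s["image"][170:290,200:350] if n=="top" else s["image"][240:390,255:450]
    cv2.imwrite(f"pics/{n}1.png",cv2.resize(im,None,fx=4,fy=4,interpolation=cv2.INTER_CUBIC)[:,:,::-1])
E
```

```text
top jig_pivot [267.5 246.2] 0.61 [0.5519 0.0932 0.041 ]
top jig_pivot [270.  191.1] 0.6 [0.6966 0.0877 0.041 ]
top hook_point [268.3 238.8] 0.58 [0.5664 0.0793 0.137 ]
top ring [267.5 247.4] 0.63 [0.5477 0.0888 0.076 ]
top magnet_yellow [245.3 254. ] 0.54 [0.5318 0.1529 0.03  ]
top magnet_yellow [270.7 244.1] 0.38 [0.5578 0.0862 0.03  ]
top magnet_green [292.9 255. ] 0.46 [0.5291 0.0277 0.03  ]
top magnet_green [267.6 247.7] 0.32 [0.5483 0.0943 0.03  ]
top bracket [234.6 183. ] 0.74 [0.723  0.1866 0.014 ]
top nut [244.7 256.7] 0.65 [0.5249 0.1572 0.014 ]
top nut [317.4 178.6] 0.57 [ 0.7344 -0.0364  0.014 ]
top square [169.9 287.3] 0.93 [0.4431 0.3601 0.    ]
top square [447.9 279.7] 0.5 [ 0.4633 -0.3847  0.    ]
top discs [244.8 257.5] 0.73 [0.5229 0.1594 0.    ]
top discs [145.1 220.4] 0.69 [0.6236 0.4316 0.    ]
top spray [446.8 280.5] 0.81 [ 0.4612 -0.3818  0.    ]
top spray [232.4 184.7] 0.2 [0.7208 0.1953 0.    ]
top cup [452.8 220.8] 0.98 [ 0.6212 -0.401   0.    ]
top brush [492.9 303.9] 0.79 [ 0.3992 -0.5028  0.    ]
top y 28 245.32142857142858 257.5 [0.5226 0.1515 0.037 ]
sce
[... 260 characters left out ...]
[0.5345 0.0867 0.076 ]
scene magnet_yellow [396.8 303.2] 0.43 [0.5314 0.1527 0.03  ]
scene magnet_green [355.7 283.8] 0.52 [0.5351 0.037  0.03  ]
scene bracket [366.1 364.3] 0.7 [0.7177 0.1907 0.014 ]
scene nut [281.7 321.9] 0.55 [ 0.7374 -0.0287  0.014 ]
scene square [498.9 329.4] 0.98 [0.4285 0.3683 0.    ]
scene discs [488.2 397.3] 0.58 [0.6233 0.4203 0.    ]
scene spray [258.7 224.1] 0.62 [ 0.4623 -0.3728  0.    ]
scene cup [214.6 246.9] 0.86 [ 0.6273 -0.3867  0.    ]
scene cup [334.  339.3] 0.25 [0.6937 0.0894 0.    ]
scene brush [370.2 280.6] 0.22 [0.4706 0.0406 0.    ]
scene y 50 398.48 299.4 [0.5245 0.1523 0.037 ]
scene g 39 354.53846153846155 277.9230769230769 [0.5253 0.0262 0.037 ]
```

View pics/top1.png

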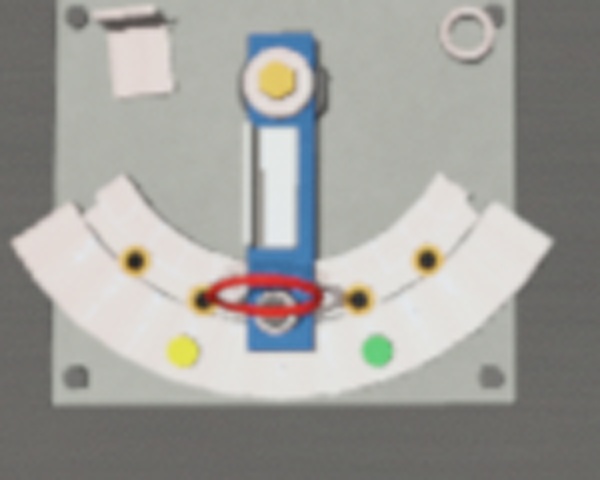

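View pics/scene1.png

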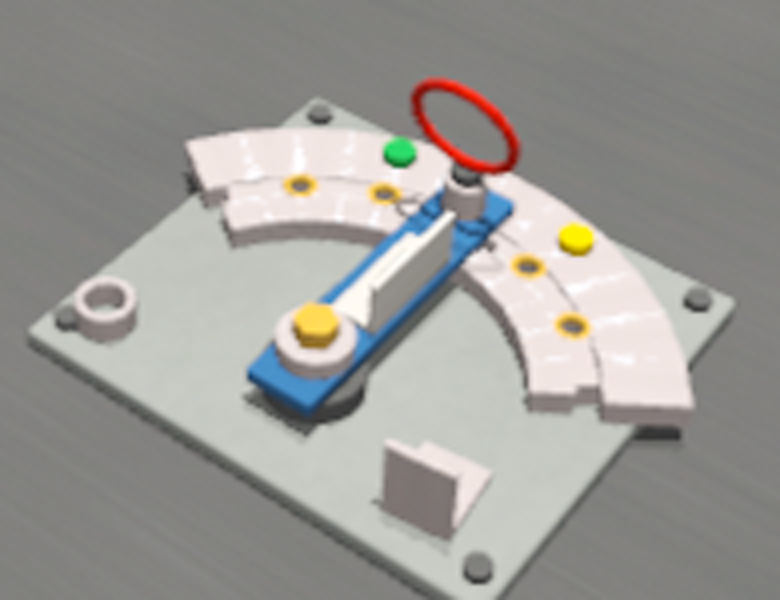

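```bash
cat >> h.py <<'E'
def jigT(p,P):
    c,s=np.cos(p[2]),np.sin(p[2]); P=np.array(P,float).reshape(-1,3)
    return np.c_[p[0]+c*P[:,0]-s*P[:,1], p[1]+s*P[:,0]+c*P[:,1], P[:,2]]
def polar(deg,r,z): # deg = swing angle; direction from pivot -x rotated ccw
    a=np.pi+np.radians(deg); return [r*np.cos(a),r*np.sin(a),z]
E
python3 - <<'E'
from h import *
from scipy.optimize import least_squares
M=[polar(a,.15,.03) for a in(-40,-20,20,40)]+[polar(-20,.186,.038),polar(20,.186,.038)]
T=np.array([(135,261),(202,300),(358,300),(427,261),(183,351),(377,351)])/4-.375+[200,170]
S=np.array([(573,325),(527,266),(384,194),(301,185),(576,239),(400,152)])/4-.375+[255,240]
st,ss=snapshot("top"),snapshot("scene")
f=lambda p:np.r_[(proj(st,jigT(p,M))-T).ravel(),(proj(ss,jigT(p,M))-S).ravel()]
for g in (f,lambda p:f(p)[:12],lambda p:f(p)[12:]):
    r=least_squares(g,[.696,.088,0]);print(r.x[:2],np.degrees(r.x[2]),np.abs(r.fun).max()); 
    if g is f: p=r.x
hoop=lambda sw:[ [ -0.15+0+ (.0335*(1-np.cos(t)))*np.sin(np.radians(15)), .0335*np.sin(t), .076+.0335*(1-np.cos(t))*np.cos(np.radians(15))] for t in np.linspace(0,2*np.pi,40)]
for n,s,(x0,x1,y0,y1) in (("top",st,(200,350,170,290)),("scene",ss,(255,450,240,390))):
    im=cv2.resize(s["image"][y0:y1,x0:x1],None,fx=4,fy=4)
    for q in proj(s,jigT(p,hoop(0)+[[-.134,0,.1345],[-.15,0,.041],[0,0,.041]])): cv2.circle(im,tuple(np.int32((q-[x0,y0]+.375)*4)),2,(0,255,255),-1)
    cv2.imwrite(f"pics/{n}2.png",im[:,:,::-1])
np.save("jig.npy",p)
E
```

```text
[0.69743121 0.08866363] 0.07886953083181909 0.7739483341165965
[0.69730507 0.08862104] 0.02681592543295913 0.3569266410622163
[0.69760268 0.08881238] 0.15308184734297528 0.7681118413547665
```

```bash
python3 -c "
import cv2,numpy as np
a=cv2.imread('pics/top2.png');b=cv2.imread('pics/scene2.png')
b=b[:300,300:700];a=a[200:400,100:500]
cv2.imwrite('pics/both2.png',np.vstack([a,b]))"
```

```text
(no output)
```

View pics/both2.png

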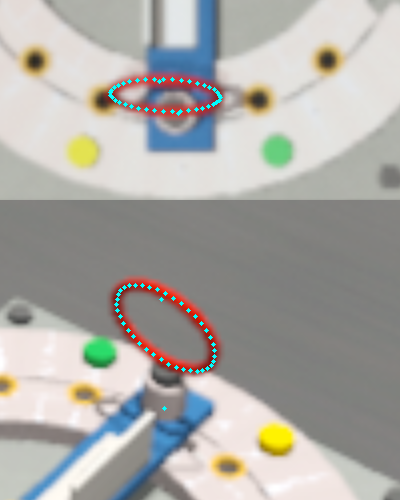

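The jig fit agrees between both views: pivot at (0.697, 0.089), yaw about 0. That puts the hook point at (0.563, 0.089, 0.137). First move is to stage in front of the ring, up high.

```bash
python3 -m inch '[{"dx":44,"dy":54,"dz":-30,"az":-3},{"dx":88,"dy":108,"dz":-60,"az":-6},{"dx":133,"dy":162,"dz":-90,"az":-9},{"dx":177,"dy":216,"dz":-100,"az":-12},{"dx":222,"dy":270,"dz":-100,"az":-15},{"dx":266,"dy":324,"dz":-100,"az":-18},{"dx":310,"dy":378,"dz":-100,"az":-20},{"dx":355,"dy":433,"dz":-100,"az":-22.3}]'; python3 -c "
from plant import *
o=get_obs()
for k in o: print(k,o[k])"
```

```text
clock 2.55
joint_pos [ 8.42283703e+01  2.05466746e+01  6.83001689e-01  1.12276784e-03
 -7.01353208e+01 -1.65064303e+01]
qvel [ 0.10738847  0.00902779 -0.05261501  0.01063393  0.02479913  0.02070577]
tau [ 3.64872649e-04 -5.82365513e+01  2.93293476e+01  7.00237468e+00
  1.26465037e-02 -1.66766654e-05]
tool_pos [0.25591633 0.62459963 0.22656916]
orientation [-1.79998735e+02 -7.26529991e-04 -2.22776785e+01]
force [-0.2270602  -0.83413714  0.15818338]
moment [-0.00978145  0.01096292 -0.03041691]
opening 0.08743192878987015$[0]: bad value
```

```bash
python3 -m inch '[{"ax":0,"ay":0,"az":-3,"dx":44,"dy":54,"dz":-30,"fingers":60},{"ax":0,"ay":0,"az":-6,"dx":88,"dy":108,"dz":-60,"fingers":60},{"ax":0,"ay":0,"az":-9,"dx":133,"dy":162,"dz":-90,"fingers":60},{"ax":0,"ay":0,"az":-12,"dx":177,"dy":216,"dz":-100,"fingers":60},{"ax":0,"ay":0,"az":-15,"dx":222,"dy":270,"dz":-100,"fingers":60},{"ax":0,"ay":0,"az":-18,"dx":266,"dy":324,"dz":-100,"fingers":60},{"ax":0,"ay":0,"az":-20,"dx":310,"dy":378,"dz":-100,"fingers":60},{"ax":0,"ay":0,"az":-22.3,"dx":355,"dy":433,"dz":-100,"fingers":60}]'; python3 -c "
from plant import *
o=get_obs()
for k in o: print(k,o[k])"
```

```text
clock: 3.55
tool_pos: [0.3978, 0.1614, 0.3264]
orientation: [-179.9, -0.1, 0.1]
force: [2.0, -0.1, -0.5]
opening: 0.0602
clock 3.55
joint_pos [ 4.86287786e+01 -6.78471204e+00 -1.81988993e+01  7.33646562e-03
 -7.84913783e+01  4.15096686e+01]
qvel [-60.18962159  -8.21438585  -6.68473151   0.15422701  -1.7144587
  78.10090241]
tau [  7.33978719 -21.81080818  30.36741972   6.98041633  -0.07505116
  -2.39951469]
tool_pos [0.39776073 0.16136137 0.32642416]
orientation [-1.79934049e+02 -6.79712469e-02  1.39865992e-01]
force [ 1.96782077 -0.09219951 -0.51617272]
moment [ 0.01451889 -0.22812275  0.03373686]
opening 0.06018898415792141
```

```bash
cat >> h.py <<'E'
from scipy.spatial.transform import Rotation as Ro
def Rtool(theta,alpha,up=1):
    t,a=np.radians(theta),np.radians(alpha)
    z=np.array([np.cos(t)*np.cos(a),np.cos(t)*np.sin(a),-np.sin(t)]); y=up*np.array([np.sin(t)*np.cos(a),np.sin(t)*np.sin(a),np.cos(t)])
    return np.c_[np.cross(y,z),y,z]
def curR(o): return Ro.from_euler('xyz',o["orientation"],degrees=True).as_matrix()
def rel(R0,p0,R,p):
    return np.round(Ro.from_matrix(R0.T@R).as_rotvec(degrees=True),1), np.round(1000*R0.T@(np.array(p)-p0),1)
E
python3 - <<'E'
from h import *
o=get_obs(); R0=Ro.from_euler('xyz',[180,0,0],degrees=True).as_matrix(); p0=np.array([.4195,.0913,.3265])
for up in(1,-1):
  for th,al in((60,-20),(40,-40),(30,-40)):
    print(up,th,al,rel(R0,p0,Rtool(th,al,up),[.42,.15,.32]))
E
```

```text
1 60 -20 (array([-26.1,  18.3, -68.3]), array([  0.5, -58.7,   6.5]))
1 40 -40 (array([-46.7,  21.8, -46.7]), array([  0.5, -58.7,   6.5]))
1 30 -40 (array([-56. ,  26.1, -45.2]), array([  0.5, -58.7,   6.5]))
-1 60 -20 (array([ 20.1,  28.7, 107.1]), array([  0.5, -58.7,   6.5]))
-1 40 -40 (array([ 26.1,  56. , 120. ]), array([  0.5, -58.7,   6.5]))
-1 30 -40 (array([ 31.1,  66.7, 115.6]), array([  0.5, -58.7,   6.5]))
```

```bash
python3 -m inch '[{"ax":-6.7,"ay":3.1,"az":-6.7,"dx":0,"dy":-58.7,"dz":0,"fingers":60},{"ax":-13.4,"ay":6.2,"az":-13.4,"dx":0,"dy":-58.7,"dz":0,"fingers":60},{"ax":-20,"ay":9.3,"az":-20,"dx":0,"dy":-58.7,"dz":0,"fingers":60},{"ax":-26.7,"ay":12.4,"az":-26.7,"dx":0,"dy":-58.7,"dz":0,"fingers":60},{"ax":-33.3,"ay":15.6,"az":-33.3,"dx":0,"dy":-58.7,"dz":0,"fingers":60},{"ax":-40,"ay":18.7,"az":-40,"dx":0,"dy":-58.7,"dz":0,"fingers":60},{"ax":-46.7,"ay":21.8,"az":-46.7,"dx":0,"dy":-58.7,"dz":0,"fingers":60},{"ax":-46.7,"ay":21.8,"az":-46.7,"dx":0,"dy":-58.7,"dz":0,"fingers":60}]'; python3 -c "
from h import *
o=get_obs()
print(o['joint_pos'],o['qvel'],o['tool_pos'],o['orientation']);print(curR(o));print(Rtool(40,-40))"
```

```text
clock: 4.55
tool_pos: [0.3971, 0.2216, 0.325]
orientation: [129.8, 0.1, 50.2]
force: [0.2, -0.6, -0.1]
opening: 0.0599
[ 8.66633909e+01 -5.47626377e-02 -4.36093469e+01  3.83351082e+01
 -8.37001219e+01  3.60274676e+01] [-1.89113455 -0.70171896  4.4970415  -2.32963921  0.17241011 -0.24764803] [0.39708635 0.22161391 0.32498532] [129.84002179   0.14916122  50.19790399]
[[ 0.64013564  0.49346252  0.58883029]
 [ 0.7682575  -0.40856614 -0.49280231]
 [-0.00260335  0.76783361 -0.64064403]]
[[ 6.42787610e-01  4.92403877e-01  5.86824089e-01]
 [ 7.66044443e-01 -4.13175911e-01 -4.92403877e-01]
 [ 2.77555756e-17  7.66044443e-01 -6.42787610e-01]]
```

```bash
cat >> h.py <<'E'
def fk(q,P,s4=1):
    d1,La,Lf,L,off,a1,e=P
    j=np.radians(q); ph=j[1]-j[2]
    Rf=Ro.from_euler('z',j[0])*Ro.from_euler('y',np.pi/2+ph)
    R=Rf*Ro.from_euler('z',s4*j[3])*Ro.from_euler('y',-j[4])*Ro.from_euler('z',-j[5]-np.pi/2)
    el=np.array([a1+La*np.sin(j[1]),-off,d1+La*np.cos(j[1])])
    w=Ro.from_euler('z',j[0]).apply(el)+Rf.apply([e,0,Lf])
    return w+L*R.as_matrix()[:,2],R.as_matrix()
E
python3 - <<'E'
from h import *
from scipy.optimize import least_squares
o=get_obs()
D=[([84.2283703,20.5466746,.683,.0011,-70.1353,-16.5064],[.25591633,.62459963,.22656916]),
([48.6287786,-6.78471204,-18.1988993,.0073,-78.4913783,41.5096686],[.39776073,.16136137,.32642416]),(o["joint_pos"],o["tool_pos"])]
for s in(1,-1):
    R=fk(o["joint_pos"],(.3,.6,.46,.4,.191,0,0),s)[1]; print(s,np.degrees(np.arccos((np.trace(R.T@curR(o))-1)/2)))
    f=lambda v:np.concatenate([fk(q,(v[0],v[1],v[2],v[3],v[4],0,0),s)[0]-p for q,p in D])
    r=least_squares(f,[.3,.6,.46,.4,.19]);print(r.x,np.abs(r.fun).max())
E
```

```text
1 76.67021635650725
[-0.29058802  0.74045567  0.39660719 -0.02544599  0.25049261] 0.13209652268317534
-1 nan
[0.16254939 0.61535505 0.46625857 0.31822083 0.19031205] 0.07222071470243008<stdin>:7: RuntimeWarning: invalid value encountered in arccos
```

```bash
python3 - <<'E'
from h import *
from scipy.optimize import least_squares
o=get_obs()
D=[([84.2283703,20.5466746,.683,.0011,-70.1353,-16.5064],[.25591633,.62459963,.22656916]),
([48.6287786,-6.78471204,-18.1988993,.0073,-78.4913783,41.5096686],[.39776073,.16136137,.32642416]),(o["joint_pos"],o["tool_pos"])]
print(fk(o["joint_pos"],(.3,.6,.46,.4,.191,0,0),-1)[1]-curR(o))
f=lambda v:np.concatenate([fk(q,v,-1)[0]-p for q,p in D])
r=least_squares(f,[.3,.6,.46,.4,.19,0,0]);print(r.x,r.fun)
# wrist lateral offset variant: offset w applied after j4 along y
def fk2(q,v):
    p,R=fk(q,(v[0],v[1],v[2],v[3],v[4],0,0),-1)
    j=np.radians(q); Rf=Ro.from_euler('z',j[0])*Ro.from_euler('y',np.pi/2+j[1]-j[2])*Ro.from_euler('z',-j[3])
    A=Rf*Ro.from_euler('y',-j[4])
    return p+Rf.apply([0,v[5],0])+A.apply([v[6],0,0])
f=lambda v:np.concatenate([fk2(q,v)-p for q,p in D])
r=least_squares(f,[.3,.6,.46,.4,.19,0,0]);print(r.x,r.fun)
E
```

```text
[[ 1.11022302e-16 -1.11022302e-16  1.11022302e-16]
 [-1.11022302e-16 -1.11022302e-16 -1.11022302e-16]
 [ 5.55111512e-17  2.22044605e-16  1.11022302e-16]]
[0.09553987 0.59423654 0.22920763 0.31468511 0.19103882 0.23071173
 0.0140774 ] [-0.00046747  0.00295692  0.01959994 -0.00128464 -0.00029463 -0.01465302
  0.00142298 -0.00191081 -0.00494692]
[ 1.98800074e-01  6.01599810e-01  4.63600552e-01  3.78040632e-01
  4.03620959e-07 -1.91799768e-01  5.61399402e-07] [ 3.02504952e-08 -1.27026485e-08 -4.07531159e-09 -6.35858637e-08
  2.40654860e-08  1.88829112e-08  3.48866984e-08  3.04662148e-08
 -1.53734330e-08]
```

```bash
cat >> h.py <<'E'
from scipy.optimize import least_squares
LO=np.array([-176.03,-82.01,-58.28,-173.87,-174.79,-173.66]);HI=np.array([176.03,121.73,71.71,95.51,-.11,173.66])
def FK(q,full=False):
    j=np.radians(q)
    Rf=Ro.from_euler('z',j[0])*Ro.from_euler('y',np.pi/2+j[1]-j[2])
    e=Ro.from_euler('z',j[0]).apply([.6016*np.sin(j[1]),0,.1988+.6016*np.cos(j[1])])
    w=e+Rf.apply([0,0,.4636]); A=Rf*Ro.from_euler('z',-j[3]); w2=w+A.apply([0,-.1918,0])
    R=(A*Ro.from_euler('y',-j[4])*Ro.from_euler('z',-j[5]-np.pi/2)).as_matrix()
    p=w2+.37804*R[:,2]
    return (p,R,e,w,w2) if full else (p,R)
def IK(p,R,q0):
    def f(q):
        a,B=FK(q); return np.r_[(a-p)*10,Ro.from_matrix(R.T@B).as_rotvec()]
    r=least_squares(f,np.clip(q0,LO+.01,HI-.01),bounds=(LO,HI),x_scale=30.); return r.x,np.abs(r.fun).max()
J=np.load("jig.npy")
def hook(sw,lift=0):
    return jigT(J,[polar(sw,.150-.016,.137+lift)])[0]
OP=.030; BACK=.012
def tcp(h,R,below=0,back=0,op=OP):  # pad surface (lower finger) at h minus 'below' along tool y, retracted by back along z
    return h-R@np.array([0,-op,-BACK])-R[:,1]*below-R[:,2]*back
E
python3 - <<'E'
from h import *
q0=get_obs()["joint_pos"]
for th in(15,20,25,30,35,40):
  for al in(-10,-20,-30,-40,-50):
    R=Rtool(th,al); Re=Rtool(th,al-10)
    q=q0; out=[]
    for p,RR in((tcp(hook(0),R,.015,.1),R),(tcp(hook(0),R),R),(tcp(hook(0,.022),R),R),(tcp(hook(-20,.022),Re),Re),(tcp(hook(-20),Re,.015,.1),Re)):
        q,e=IK(p,RR,q); out.append(e)
        mg=min((q-LO).min(),(HI-q).min()); out.append(mg)
    z=[round(v[2],2) for v in FK(q,True)[2:]]
    print(th,al,np.round(out,3),z)
E
```

```text
15 -10 [0.611 0.    0.528 0.    0.486 0.    0.347 0.    0.403 0.   ] [np.float64(0.74), np.float64(0.28), np.float64(0.3)]
15 -20 [0.492 0.    0.447 0.    0.423 0.    0.219 0.    0.226 0.   ] [np.float64(0.73), np.float64(0.27), np.float64(0.28)]
15 -30 [0.323 0.    0.321 0.    0.306 0.    0.077 0.    0.04  0.   ] [np.float64(0.73), np.float64(0.26), np.float64(0.27)]
15 -40 [0.14  0.    0.179 0.    0.168 0.    0.    3.788 0.    8.234] [np.float64(0.71), np.float64(0.25), np.float64(0.27)]
15 -50 [ 0.     2.587  0.031  0.     0.022  0.     0.    12.379  0.    18.976] [np.float64(0.68), np.float64(0.24), np.float64(0.27)]
20 -10 [0.492 0.    0.432 0.    0.392 0.    0.302 0.    0.359 0.   ] [np.float64(0.77), np.float64(0.32), np.float64(0.35)]
20 -20 [0.432 0.    0.393 0.    0.365 0.    0.192 0.    0.203 0.   ] [np.float64(0.76), np.float64(0.3), np.float64(0.33)]
20 -30 [0.292 0.    0.29  0.    0.271 0.    0.061 0.    0.029 0.   ] [np.float64(0.75), np.float64(0.29), np.float64(0.31)]
20 -40 [0.124 0.    0.162 0.    0.148 0.    0.    4.291 0.    8.588] [np.float64(0.73), np.float64(0
[... 2123 characters left out ...]
35), np.float64(0.42)]
40 -10 [0.291 0.    0.266 0.    0.243 0.    0.103 0.    0.127 0.   ] [np.float64(0.8), np.float64(0.4), np.float64(0.48)]
40 -20 [0.179 0.    0.176 0.    0.16  0.    0.048 0.    0.047 0.   ] [np.float64(0.8), np.float64(0.38), np.float64(0.46)]
40 -30 [0.103 0.    0.124 0.    0.101 0.    0.    2.168 0.    4.49 ] [np.float64(0.79), np.float64(0.37), np.float64(0.45)]
40 -40 [2.0000e-03 0.0000e+00 5.1000e-02 0.0000e+00 2.9000e-02 0.0000e+00
 0.0000e+00 8.5210e+00 0.0000e+00 1.2921e+01] [np.float64(0.78), np.float64(0.37), np.float64(0.45)]
40 -50 [ 0.     7.949  0.     2.738  0.     4.062  0.    15.653  0.    21.722] [np.float64(0.76), np.float64(0.38), np.float64(0.45)]
```

```bash
python3 - <<'E'
from h import *
rng=np.random.default_rng(0)
for th in(15,25,35):
  for al in(-45,-30,-15,0,15,30,45,60):
    R=Rtool(th,al); S=set()
    for k in range(25):
        q,e=IK(tcp(hook(0),R),R,rng.uniform(LO,HI))
        if e<1e-4: S.add(tuple(np.round(q).astype(int)))
    print(th,al,S)
E
```

```text
15 -45 set()
15 -30 set()
15 -15 set()
15 0 set()
15 15 {(np.int64(-33), np.int64(25), np.int64(-55), np.int64(-130), np.int64(-68), np.int64(-8))}
15 30 {(np.int64(-31), np.int64(22), np.int64(-42), np.int64(-110), np.int64(-64), np.int64(-26))}
15 45 {(np.int64(-29), np.int64(24), np.int64(-31), np.int64(-95), np.int64(-68), np.int64(-37))}
15 60 {(np.int64(-25), np.int64(27), np.int64(-21), np.int64(-83), np.int64(-76), np.int64(-43))}
25 -45 set()
25 -30 set()
25 -15 set()
25 0 set()
25 15 {(np.int64(-22), np.int64(10), np.int64(-45), np.int64(-122), np.int64(-41), np.int64(-32))}
25 30 {(np.int64(-21), np.int64(12), np.int64(-36), np.int64(-101), np.int64(-46), np.int64(-47))}
25 45 {(np.int64(-20), np.int64(16), np.int64(-28), np.int64(-87), np.int64(-56), np.int64(-53))}
25 60 {(np.int64(-19), np.int64(21), np.int64(-20), np.int64(-77), np.int64(-66), np.int64(-55))}
35 -45 set()
35 -30 set()
35 -15 set()
35 0 {(np.int64(-13), np.int64(4), np.int64(-45), np.int64(-140), np.int64(-16), np.int64(-31))}
35 15 {(np.int64(2), np.int64(3), np.int64(-33), np.int64(-92), np.int64(-11), np.int64(-80))}
35 30 {(np.int64(-5), np.int64(6), np.int64(-30), np.int64(-82), np.int64(-28), np.int64(-78))}
35 45 {(np.int64(-9), np.int64(10), np.int64(-25), np.int64(-74), np.int64(-44), np.int64(-73))}
35 60 {(np.int64(-11), np.int64(15), np.int64(-19), np.int64(-67), np.int64(-57), np.int64(-69))}
```

```bash
cat >> h.py <<'E'
from scipy.spatial.transform import Slerp
def sim(W,q,n=10,verbose=1):
    for (p0,R0),(p1,R1) in zip(W[:-1],W[1:]):
        sl=Slerp([0,1],Ro.from_matrix([R0,R1])); ang=np.degrees(np.linalg.norm(Ro.from_matrix(R0.T@R1).as_rotvec())); n=max(int(np.ceil(max(ang/8,np.linalg.norm(p1-p0)/.05))),1); md=0;mg=999;me=0;zl=9
        for k in range(1,n+1):
            qq,e=IK(p0+(p1-p0)*k/n,sl(k/n).as_matrix(),q); md=max(md,np.abs(qq-q).max()); q=qq; me=max(me,e); mg=min(mg,(q-LO).min(),(HI-q).min())
            F=FK(q,True); zl=min(zl,F[3][2],F[4][2])
        print("n",n,"ang",round(ang),"maxdq",round(md,1),"margin",round(mg,1),"err",round(me,4),"zmin",round(zl,2),"q",np.round(q),"w",np.round(F[3],2),np.round(F[4],2))
    return q
E
python3 - <<'E'
from h import *
o=get_obs(); q=o["joint_pos"]; A=np.array
D=Ro.from_euler('xyz',[180,0,0],degrees=True).as_matrix()
for up in(1,-1):
 for th,al in((20,20),(25,20),(20,30)):
  R=Rtool(th,al,up); Re=Rtool(th,al-15,up); sg=1
  tc=lambda h,R,*a: tcp(h,R*A([up,up,1]),*a)  # lower finger is at -up*y
  print("==",up,th,al)
  W=[(o["tool_pos"],curR(o)),(A([.42,.05,.42]),D),(A([.42,-.1,.42]),Rtool(60,60,up)),(A([.42,-.05,.32]),Rtool(35,45,up)),(tc(hook(0),R,.015,.1),R),(tc(hook(0),R,.015),R),(tc(hook(0),R),R),(tc(hook(0,.022),R),R),(tc(hook(-20,.022),Re),Re),(tc(hook(-20),Re),Re),(tc(hook(-20),Re,.015),Re),(tc(hook(-20),Re,.015,.1),Re)]
  sim(W,q)
E
```

```text
== 1 20 20
n 9 ang 70 maxdq 8.2 margin 18.0 err 0.0 zmin 0.52 q [ 34.  -8.  -8.   0. -90.  56.] w [0.31 0.21 0.8 ] [0.42 0.05 0.8 ]
n 19 ang 151 maxdq 13.0 margin 0.0 err 0.5806 zmin 0.63 q [ 36. -38. -43.  26. -57. 174.] w [0.08 0.06 0.63] [ 0.18 -0.08  0.72]
n 4 ang 29 maxdq 10.6 margin 0.0 err 0.5272 zmin 0.51 q [ 26. -41. -58.  14. -22. 174.] w [0.04 0.02 0.51] [ 0.14 -0.14  0.56]
n 4 ang 29 maxdq 7.2 margin 0.0 err 0.427 zmin 0.45 q [ 30. -14. -58.  -4.  -0. 174.] w [0.17 0.1  0.46] [ 0.25 -0.08  0.45]
n 2 ang 0 maxdq 8.1 margin 0.0 err 0.5122 zmin 0.44 q [ 28.   1. -47.  -5.  -0. 174.] w [0.28 0.15 0.45] [ 0.36 -0.02  0.44]
n 1 ang 0 maxdq 1.0 margin 0.0 err 0.4893 zmin 0.45 q [ 28.   0. -47.  -5.  -0. 174.] w [0.28 0.15 0.46] [ 0.36 -0.02  0.45]
n 1 ang 0 maxdq 2.3 margin 0.0 err 0.4536 zmin 0.46 q [ 28.  -2. -47.  -4.  -0. 174.] w [0.27 0.14 0.47] [ 0.35 -0.03  0.46]
n 2 ang 15 maxdq 4.6 margin 0.0 err 0.4628 zmin 0.45 q [ 30.   0. -43. -13.  -0. 174.] w [0.29 0.17 0.48] [ 0.36 -0.01  0.45]
n 1 ang 0 maxdq 2.2 margin 0.0 err 0.4967 zmin 0.44 q [ 30.   2. -43. -14.  -0. 174.] 
[... 6649 characters left out ...]
 -55.  144.] w [ 0.39 -0.19  0.4 ] [ 0.27 -0.08  0.29]
n 1 ang 0 maxdq 6.1 margin 20.4 err 0.0 zmin 0.31 q [ -25.   12.  -38. -104.  -53.  138.] w [ 0.38 -0.18  0.43] [ 0.27 -0.08  0.31]
n 2 ang 15 maxdq 16.8 margin 7.9 err 0.0 zmin 0.31 q [ -20.   12.  -50. -134.  -49.  159.] w [ 0.32 -0.12  0.38] [0.25 0.05 0.31]
n 1 ang 0 maxdq 6.8 margin 5.5 err 0.0 zmin 0.29 q [ -22.   18.  -53. -136.  -55.  166.] w [ 0.31 -0.13  0.33] [0.25 0.05 0.29]
n 1 ang 0 maxdq 4.6 margin 3.4 err 0.0 zmin 0.28 q [ -24.   22.  -55. -137.  -60.  170.] w [ 0.3  -0.13  0.31] [0.24 0.05 0.28]
n 3 ang 0 maxdq 7.5 margin 0.4 err 0.0 zmin 0.29 q [ -32.    5.  -58. -121.  -53.  156.] w [ 0.22 -0.14  0.38] [0.15 0.02 0.31]
```

```bash
cat > h2.py <<'E'
from h import *
UP=-1
F=np.array([UP,UP,1])
def tc(h,R,*a): return tcp(h,R*F,*a)
E
python3 - <<'E'
from h2 import *
o=get_obs(); A=np.array
D=Ro.from_euler('xyz',[180,0,0],degrees=True).as_matrix()
for th,al,de in((25,30,8),(30,30,8),(30,25,8),(25,35,10),(30,35,12)):
  R=Rtool(th,al,-1); Re=Rtool(th,al-de,-1)
  print("==",th,al)
  W=[(o["tool_pos"],curR(o)),(A([.42,.05,.42]),D),(A([.42,-.1,.42]),Rtool(60,60,-1)),(A([.42,-.05,.32]),Rtool(35,45,-1)),(tc(hook(0),R,.015,.06),R),(tc(hook(0),R,.015),R),(tc(hook(0),R),R),(tc(hook(0,.022),R),R),(tc(hook(-20,.022),Re),Re),(tc(hook(-20),Re),Re),(tc(hook(-20),Re,.015),Re),(tc(hook(-20),Re,.015,.06),Re)]
  sim(W,o["joint_pos"])
E
```

```text
== 25 30
n 9 ang 70 maxdq 8.2 margin 18.0 err 0.0 zmin 0.52 q [ 34.  -8.  -8.   0. -90.  56.] w [0.31 0.21 0.8 ] [0.42 0.05 0.8 ]
n 6 ang 42 maxdq 8.9 margin 50.7 err 0.0 zmin 0.75 q [-15.  -8.  -3. -29. -88.  75.] w [ 0.36 -0.1   0.84] [ 0.33 -0.26  0.75]
n 4 ang 29 maxdq 7.6 margin 36.4 err 0.0 zmin 0.54 q [-35. -10. -22. -57. -75.  95.] w [ 0.29 -0.2   0.69] [ 0.2  -0.27  0.54]
n 5 ang 18 maxdq 13.5 margin 19.0 err 0.0 zmin 0.33 q [-27.   7. -39. -95. -50. 130.] w [ 0.35 -0.18  0.46] [ 0.23 -0.1   0.33]
n 2 ang 0 maxdq 4.0 margin 19.9 err 0.0 zmin 0.31 q [ -23.   14.  -37. -102.  -48.  137.] w [ 0.4  -0.17  0.42] [ 0.28 -0.07  0.31]
n 1 ang 0 maxdq 4.2 margin 22.2 err 0.0 zmin 0.32 q [ -21.   12.  -36. -101.  -46.  133.] w [ 0.4  -0.15  0.45] [ 0.29 -0.07  0.32]
n 1 ang 0 maxdq 6.7 margin 23.5 err 0.0 zmin 0.34 q [-19.   8. -35. -98. -44. 126.] w [ 0.4  -0.14  0.48] [ 0.29 -0.07  0.34]
n 1 ang 8 maxdq 16.7 margin 18.7 err 0.0 zmin 0.34 q [ -14.    7.  -40. -114.  -35.  136.] w [ 0.38 -0.09  0.46] [0.28 0.01 0.34]
n 1 ang 0 maxdq 8.2 margin 16.4 err 0.0 zmin 0.32 q [ -16.   11.  -4
[... 5270 characters left out ...]
. -89. -41. 118.] w [ 0.44 -0.11  0.49] [ 0.32 -0.08  0.35]
n 1 ang 0 maxdq 6.3 margin 28.3 err 0.0 zmin 0.37 q [-12.   6. -30. -85. -40. 112.] w [ 0.43 -0.09  0.52] [ 0.32 -0.08  0.37]
n 2 ang 12 maxdq 9.0 margin 23.2 err 0.0 zmin 0.37 q [  -4.    4.  -34. -101.  -23.  116.] w [ 0.41 -0.03  0.52] [0.29 0.02 0.37]
n 1 ang 0 maxdq 10.7 margin 22.4 err 0.0 zmin 0.35 q [  -8.    7.  -36. -107.  -28.  126.] w [ 0.41 -0.06  0.48] [0.29 0.02 0.35]
n 1 ang 0 maxdq 5.8 margin 20.4 err 0.0 zmin 0.33 q [ -11.    9.  -38. -110.  -31.  132.] w [ 0.4  -0.08  0.46] [0.29 0.01 0.33]
n 2 ang 0 maxdq 8.1 margin 19.0 err 0.0 zmin 0.35 q [ -9.  -1. -39. -99. -27. 117.] w [ 0.35 -0.05  0.51] [ 0.24 -0.01  0.36]
```

```bash
cat >> h2.py <<'E'
def plan(p,R):
    o=get_obs(); a,d=rel(curR(o),o["tool_pos"],R,p); print("total a",a,np.round(np.linalg.norm(a),1),"d",d)
    n=max(int(np.ceil(np.linalg.norm(a)/10.5)),int(np.ceil(np.linalg.norm(d)/60)),1)
    for k in range(1,n+1): print(k,np.round(a*k/n,1),np.round(d*k/n))
D=Ro.from_euler('xyz',[180,0,0],degrees=True).as_matrix()
E
python3 - <<'E'
from h2 import *
plan([.42,.05,.42],D)
E
```

```text
total a [ 46.9 -21.8  46.9] 69.8 d [-117.4  154.4   37.2]
1 [ 6.7 -3.1  6.7] [-17.  22.   5.]
2 [13.4 -6.2 13.4] [-34.  44.  11.]
3 [20.1 -9.3 20.1] [-50.  66.  16.]
4 [ 26.8 -12.5  26.8] [-67.  88.  21.]
5 [ 33.5 -15.6  33.5] [-84. 110.  27.]
6 [ 40.2 -18.7  40.2] [-101.  132.   32.]
7 [ 46.9 -21.8  46.9] [-117.  154.   37.]
```

```bash
python3 -m inch '[{"ax":6.7,"ay":-3.1,"az":6.7,"dx":-17,"dy":22,"dz":5,"fingers":60},{"ax":13.4,"ay":-6.2,"az":13.4,"dx":-34,"dy":44,"dz":11,"fingers":60},{"ax":20.1,"ay":-9.3,"az":20.1,"dx":-50,"dy":66,"dz":16,"fingers":60},{"ax":26.8,"ay":-12.5,"az":26.8,"dx":-67,"dy":88,"dz":21,"fingers":60},{"ax":33.5,"ay":-15.6,"az":33.5,"dx":-84,"dy":110,"dz":27,"fingers":60},{"ax":40.2,"ay":-18.7,"az":40.2,"dx":-101,"dy":132,"dz":32,"fingers":60},{"ax":46.9,"ay":-21.8,"az":46.9,"dx":-117,"dy":154,"dz":37,"fingers":60},{"ax":46.9,"ay":-21.8,"az":46.9,"dx":-117,"dy":154,"dz":37,"fingers":60}]'; python3 - <<'E'
from h2 import *
print(get_obs()["joint_pos"])
plan([.42,-.1,.42],Rtool(60,60,-1))
E
```

```text
clock: 5.55
tool_pos: [0.4219, 0.0469, 0.4229]
orientation: [-179.5, -0.2, -0.8]
force: [-0.0, 0.1, -0.1]
opening: 0.0601
[ 32.88453606  -8.3226127   -7.3382775   -0.32761141 -90.48561179
  56.28229982]
total a [28.7  7.5 28.5] 41.1 d [  0.2 147.    1.5]
1 [7.2 1.9 7.1] [ 0. 37.  0.]
2 [14.4  3.8 14.2] [ 0. 74.  1.]
3 [21.5  5.6 21.4] [  0. 110.   1.]
4 [28.7  7.5 28.5] [  0. 147.   2.]
```

```bash
python3 -m inch '[{"ax":4.8,"ay":1.2,"az":4.8,"dx":0,"dy":24,"dz":0,"fingers":60},{"ax":9.6,"ay":2.5,"az":9.5,"dx":0,"dy":49,"dz":0,"fingers":60},{"ax":14.4,"ay":3.8,"az":14.2,"dx":0,"dy":74,"dz":1,"fingers":60},{"ax":19.1,"ay":5,"az":19,"dx":0,"dy":98,"dz":1,"fingers":60},{"ax":23.9,"ay":6.2,"az":23.8,"dx":0,"dy":122,"dz":1,"fingers":60},{"ax":28.7,"ay":7.5,"az":28.5,"dx":0,"dy":147,"dz":2,"fingers":60},{"ax":28.7,"ay":7.5,"az":28.5,"dx":0,"dy":147,"dz":2,"fingers":60}]'; python3 - <<'E'
from h2 import *
print(get_obs()["joint_pos"])
plan([.42,-.05,.32],Rtool(35,45,-1))
E
```

```text
clock: 6.42
tool_pos: [0.4195, -0.0989, 0.4173]
orientation: [-150.4, 0.1, -29.7]
force: [0.5, 0.7, 0.1]
opening: 0.0602
[-14.89626734  -8.24266746  -2.89821705 -28.58529897 -87.56017003
  74.46113245]
total a [25.3 10.5 11.4] 29.7 d [-23.5  10.9 105.7]
1 [8.4 3.5 3.8] [-8.  4. 35.]
2 [16.9  7.   7.6] [-16.   7.  70.]
3 [25.3 10.5 11.4] [-24.  11. 106.]
```

```bash
python3 -m inch '[{"ax":5,"ay":2.1,"az":2.3,"dx":-5,"dy":2,"dz":21,"fingers":60},{"ax":10,"ay":4.2,"az":4.6,"dx":-10,"dy":4,"dz":42,"fingers":60},{"ax":15,"ay":6.3,"az":6.8,"dx":-14,"dy":7,"dz":63,"fingers":60},{"ax":20.2,"ay":8.4,"az":9.1,"dx":-19,"dy":9,"dz":85,"fingers":60},{"ax":25.3,"ay":10.5,"az":11.4,"dx":-24,"dy":11,"dz":106,"fingers":60},{"ax":25.3,"ay":10.5,"az":11.4,"dx":-24,"dy":11,"dz":106,"fingers":60}]'; python3 - <<'E'
from h2 import *
print(get_obs()["joint_pos"])
R=Rtool(25,30,-1)
plan(tc(hook(0),R,.015,.07),R); print(tc(hook(0),R,.015,.07))
E
```

```text
clock: 7.18
tool_pos: [0.4183, -0.0463, 0.3182]
orientation: [-125.1, 0.2, -44.7]
force: [-0.2, -0.1, 1.3]
opening: 0.0598
[-34.60454312  -9.62795056 -22.10221275 -56.66798316 -74.84165136
  94.52436439]
total a [10.  13.4  7.5] 18.3 d [ -3.2  29.1 207.7]
1 [2.5 3.4 1.9] [-1.  7. 52.]
2 [5.  6.7 3.8] [ -2.  15. 104.]
3 [ 7.5 10.   5.6] [ -2.  22. 156.]
4 [10.  13.4  7.5] [ -3.  29. 208.]
[0.52339795 0.06536589 0.17510648]
```

```bash
python3 -m inch '[{"ax":1.7,"ay":2.2,"az":1.2,"dx":0,"dy":5,"dz":35,"fingers":60},{"ax":3.3,"ay":4.5,"az":2.5,"dx":-1,"dy":10,"dz":69,"fingers":60},{"ax":5,"ay":6.7,"az":3.8,"dx":-2,"dy":15,"dz":104,"fingers":60},{"ax":6.7,"ay":8.9,"az":5,"dx":-2,"dy":20,"dz":140,"fingers":60},{"ax":8.3,"ay":11.2,"az":6.2,"dx":-3,"dy":24,"dz":174,"fingers":60},{"ax":10,"ay":13.4,"az":7.5,"dx":-3,"dy":29,"dz":208,"fingers":60},{"ax":10,"ay":13.4,"az":7.5,"dx":-3,"dy":29,"dz":208,"fingers":60},{"ax":10,"ay":13.4,"az":7.5,"dx":-3,"dy":29,"dz":208,"fingers":60}]'; cat >> h2.py <<'E'
def shot(tag,boxes=dict(wrist=(0,640,0,480),scene=(300,440,200,320),top=(200,340,180,290))):
    ims=[]
    for n,(x0,x1,y0,y1) in boxes.items():
        s=snapshot(n); im=s["image"][y0:y1,x0:x1]; im=cv2.resize(im,(400,int(400*im.shape[0]/im.shape[1])),interpolation=cv2.INTER_CUBIC); ims.append(im)
    h=max(i.shape[0] for i in ims[:2]); 
    if len(ims)==3:
        top=np.hstack([cv2.copyMakeBorder(i,0,max(i.shape[0] for i in ims[:2])-i.shape[0],0,0,0) for i in ims[:2]])
        bot=cv2.copyMakeBorder(ims[2],0,0,0,400,0); out=np.vstack([top,bot])[:600]
        if out.shape[0]<600: pass
    else: out=np.hstack([cv2.copyMakeBorder(i,0,h-i.shape[0],0,0,0) for i in ims])
    cv2.imwrite(f"pics/{tag}.png",out[:600,:,::-1])
E
python3 - <<'E'
from h2 import *
o=get_obs();print(o["joint_pos"])
R=Rtool(25,30,-1)
plan(tc(hook(0),R,.015,.07),R)
shot("stage",dict(wrist=(0,640,0,480),scene=(300,440,190,310)))
E
```

```text
clock: 8.18
tool_pos: [0.526, 0.0643, 0.1774]
orientation: [-114.9, -0.3, -59.8]
force: [1.0, 0.1, 1.0]
opening: 0.0599
[-27.36866031   5.29691377 -39.05852441 -92.97019338 -49.94879746
 128.38307655]
total a [-0.1  0.1  0.4] 0.4 d [-2.2  2.8 -0.6]
1 [-0.1  0.1  0.4] [-2.  3. -1.]
```

View pics/stage.png

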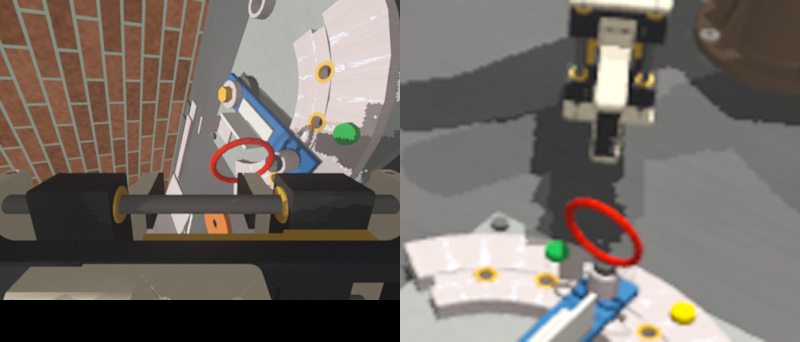

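The wrist view shows the red ring at about (240,160), ahead of the lower finger at (258,190). In the scene view the fingertip at (605,155) lines up with the hoop at (602,232). I'll advance the lower finger through the hoop.

```bash
python3 -m inch '[{"ax":0,"ay":0,"az":0.4,"dx":-2,"dy":3,"dz":9,"fingers":60},{"ax":0,"ay":0,"az":0.4,"dx":-2,"dy":3,"dz":18,"fingers":60},{"ax":0,"ay":0,"az":0.4,"dx":-2,"dy":3,"dz":28,"fingers":60},{"ax":0,"ay":0,"az":0.4,"dx":-2,"dy":3,"dz":40,"fingers":60},{"ax":0,"ay":0,"az":0.4,"dx":-2,"dy":3,"dz":40,"fingers":60}]'; python3 - <<'E'
from h2 import *
R=Rtool(25,30,-1)
plan(tc(hook(0),R,.015,.0),R)
shot("appr",dict(wrist=(150,450,180,405),scene=(330,420,220,297)))
E
```

```text
clock: 8.9
tool_pos: [0.5552, 0.0835, 0.1562]
orientation: [-115.0, 0.2, -60.1]
force: [-0.3, -0.7, -0.2]
opening: 0.0598
total a [-0.  -0.  -0.3] 0.3 d [-0.2 -1.6 28.9]
1 [-0.  -0.  -0.3] [-0. -2. 29.]
```

View pics/appr.png

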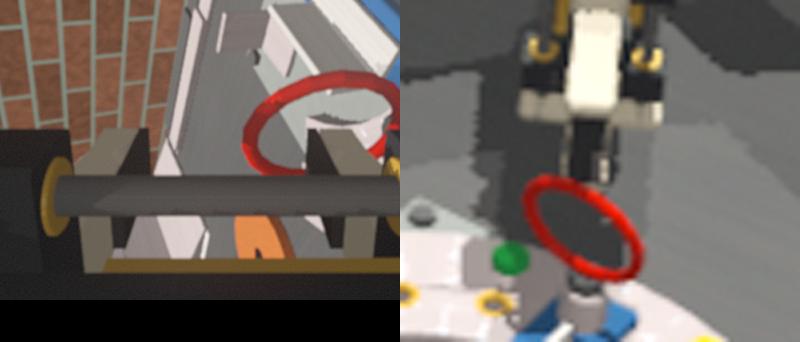

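```bash
cat >> h2.py <<'E'
def hooppts(sw,lift=0,n=60):
    T=np.linspace(0,2*np.pi,n); P=[]
    for t in T:
        v=.0335*(1-np.cos(t)); r=.150-v*np.sin(np.radians(15)); z=.076+lift+v*np.cos(np.radians(15)); y=.0335*np.sin(t)
        a=np.pi+np.radians(sw); P.append([r*np.cos(a)-y*np.sin(a),r*np.sin(a)+y*np.cos(a),z])
    return jigT(J,P)
def over(tag,n,box,sw=0,lift=0,k=5):
    o=get_obs(); s=snapshot(n); x0,x1,y0,y1=box
    im=cv2.resize(s["image"][y0:y1,x0:x1],None,fx=k,fy=k,interpolation=cv2.INTER_CUBIC)
    R=curR(o); p=o["tool_pos"]; h=o["opening"]/2
    d=lambda P,c,r=2:[cv2.circle(im,tuple(np.int32((q-[x0,y0]+.5)*k)),r,c,-1) for q in proj(s,P)]
    d(hooppts(sw,lift),(0,255,255),1); d([hook(sw,lift)],(255,255,0),4)
    box=lambda z:[p+R@np.array([x,y,z]) for x in np.linspace(-.0095,.0095,5) for y in (h,h+.021)]
    d(box(0),(0,255,0)); d(box(.017),(255,0,255)); d(box(.029),(255,255,255))
    cv2.imwrite(f"pics/{tag}.png",im[:,:,::-1]); return s
E
python3 - <<'E'
from h2 import *
over("ovw","wrist",(300,460,180,300))
over("ovs","scene",(320,430,210,300),k=6)
E
```

```text
(no output)
```

View pics/ovw.png

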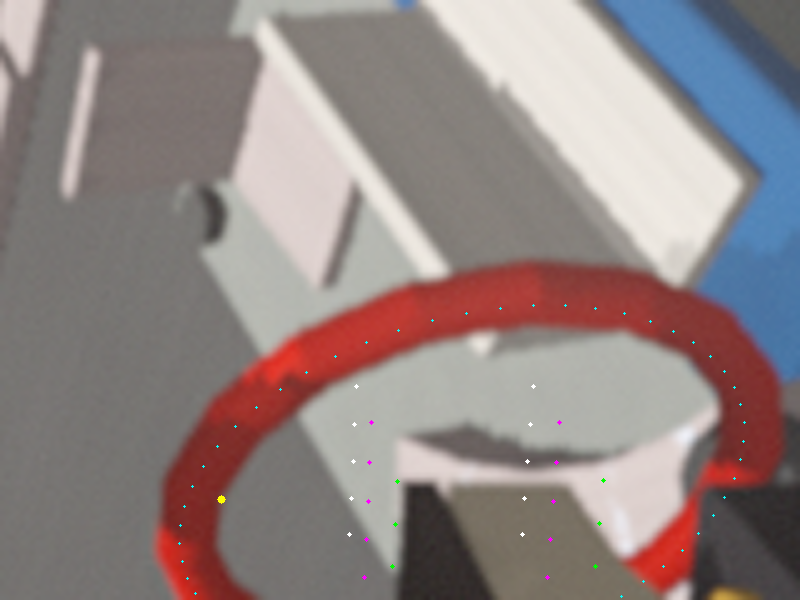

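View pics/ovs.png

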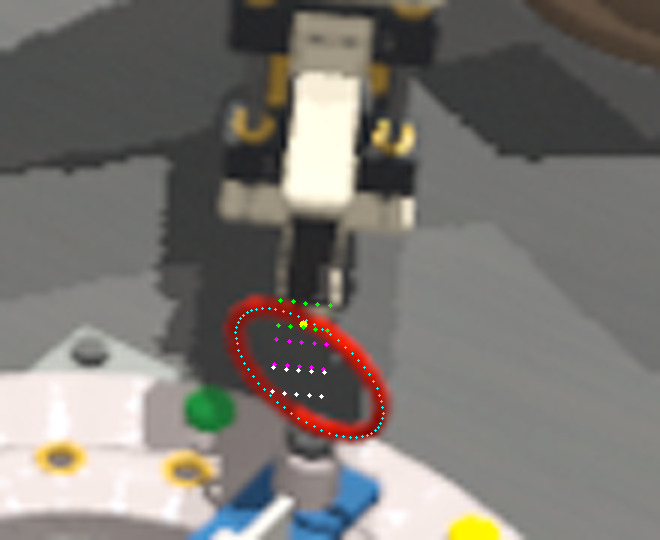

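```bash
python3 -m inch '[{"ax":0,"ay":0,"az":0,"dx":0,"dy":0,"dz":8,"fingers":60},{"ax":0,"ay":0,"az":0,"dx":0,"dy":0,"dz":16,"fingers":60},{"ax":0,"ay":0,"az":0,"dx":0,"dy":0,"dz":24,"fingers":60},{"ax":0,"ay":0,"az":0,"dx":0,"dy":0,"dz":31,"fingers":60},{"ax":0,"ay":0,"az":0,"dx":0,"dy":0,"dz":31,"fingers":60}]'; python3 - <<'E'
from h2 import *
R=Rtool(25,30,-1)
plan(tc(hook(0),R,0,.0),R);plan(tc(hook(0,.021),R,0,.0),R)
over("ovw2","wrist",(280,460,160,295),k=4)
over("ovs2","scene",(320,430,210,300),k=6)
E
```

```text
clock: 9.72
tool_pos: [0.5793, 0.0974, 0.1435]
orientation: [-115.0, 0.2, -60.1]
force: [-0.4, -0.1, -0.3]
opening: 0.0598
total a [-0.  -0.  -0.2] 0.2 d [ -0.3 -16.4  -1.8]
1 [-0.  -0.  -0.2] [ -0. -16.  -2.]
total a [-0.  -0.  -0.2] 0.2 d [ -0.3 -35.5 -10.6]
1 [-0.  -0.  -0.2] [ -0. -36. -11.]
```

View pics/ovw2.png

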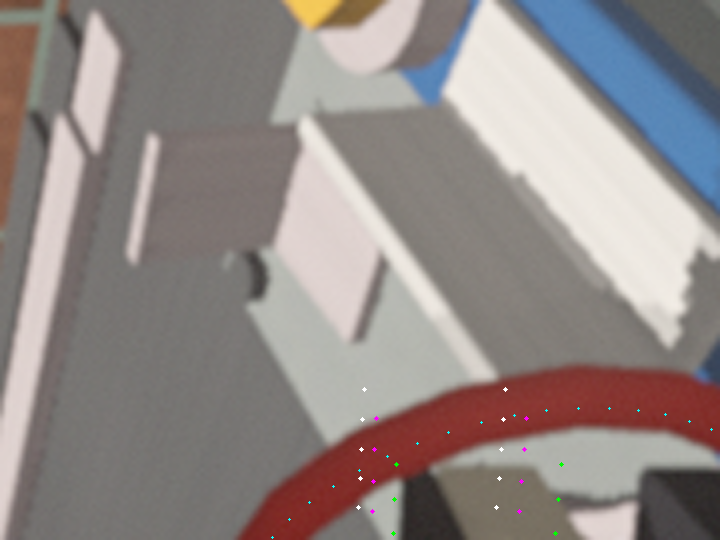

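View pics/ovs2.png

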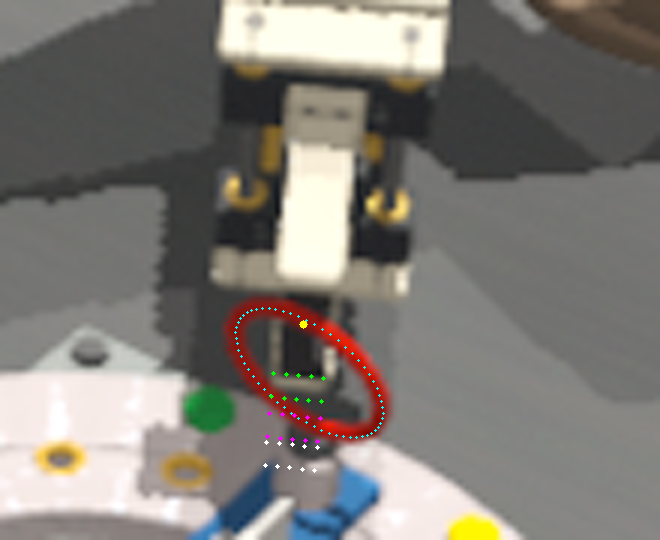

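The finger is through the hoop, and its tip agrees with the projection in both views (scene at about (300,380), inside the ring). No contact force so far. Lifting now.

```bash
python3 -m inch '[{"ax":0,"ay":0,"az":0,"dx":0,"dy":-6,"dz":-1,"fingers":60},{"ax":0,"ay":0,"az":0,"dx":0,"dy":-11,"dz":-2,"fingers":60},{"ax":0,"ay":0,"az":0,"dx":0,"dy":-16,"dz":-2,"fingers":60},{"ax":0,"ay":0,"az":0,"dx":0,"dy":-19,"dz":-3,"fingers":60},{"ax":0,"ay":0,"az":0,"dx":0,"dy":-21.5,"dz":-4.5,"fingers":60},{"ax":0,"ay":0,"az":0,"dx":0,"dy":-21.5,"dz":-4.5,"fingers":60}]'; python3 - <<'E'
from h2 import *
R=Rtool(25,30,-1)
print(get_obs()["force"],get_obs()["moment"])
plan(tc(hook(0,.021),R,0,.0),R)
over("ovs3","scene",(320,430,210,300),k=6)
E
```

```text
clock: 10.58
tool_pos: [0.5827, 0.0998, 0.165]
orientation: [-115.0, 0.2, -60.1]
force: [-5.0, -0.8, -4.9]
opening: 0.06
[-5.03335407 -0.76967055 -4.8682113 ] [-2.40586702  5.06845934  0.64163356]
total a [-0.  -0.  -0.2] 0.2 d [  0.1 -14.3  -5.3]
1 [-0.  -0.  -0.2] [  0. -14.  -5.]
```

View pics/ovs3.png

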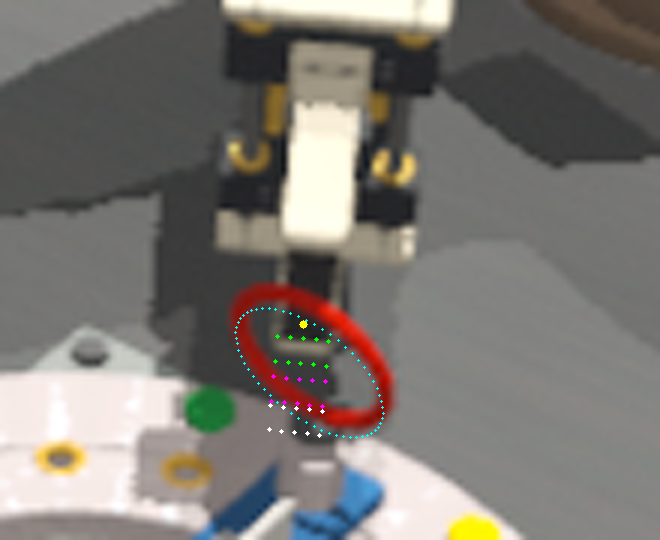

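```bash
python3 -m inch '[{"ax":0,"ay":0,"az":0,"dx":0,"dy":-3,"dz":-1.4,"fingers":60},{"ax":0,"ay":0,"az":0,"dx":0,"dy":-6,"dz":-2.8,"fingers":60},{"ax":0,"ay":0,"az":0,"dx":0,"dy":-9,"dz":-4.2,"fingers":60},{"ax":0,"ay":0,"az":0,"dx":0,"dy":-12,"dz":-5.6,"fingers":60},{"ax":0,"ay":0,"az":0,"dx":0,"dy":-12,"dz":-5.6,"fingers":60}]'; python3 - <<'E'
from h2 import *
o=get_obs()
print(o["force"],o["moment"],o["tool_pos"])
over("ovs4","scene",(320,430,200,300),lift=.021,k=6)
E
```

```text
clock: 11.25
tool_pos: [0.5828, 0.0996, 0.1782]
orientation: [-115.0, 0.2, -60.2]
force: [-4.6, 1.3, -7.8]
opening: 0.0603
[-4.58761584  1.30279115 -7.80931094] [-2.6816124   5.70311795  0.67183776] [0.58281466 0.0995937  0.1782354 ]
```

View pics/ovs4.png

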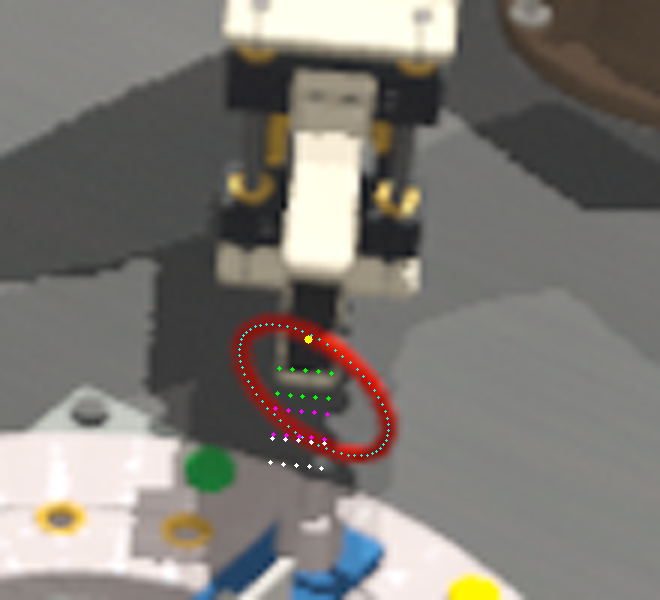

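```bash
python3 - <<'E'
from h2 import *
o=get_obs(); R0=curR(o); p0=o["tool_pos"]; v=np.array([0,.030,-.012]); c0=p0+R0@v
print(c0, hook(0,.021)); q=o["joint_pos"]; piv=np.array([J[0],J[1],0])
for k in range(1,11):
    a=np.radians(-20*k/10); c=piv+Ro.from_euler('z',a).apply(c0-piv); R=Ro.from_euler('z',-12*k/10,degrees=True).as_matrix()@R0
    p=c-R@v; q2,e=IK(p,R,q); print(k,*rel(R0,p0,R,p),np.round(np.abs(q2-q).max(),1),round(e,4),np.round(min((q2-LO).min(),(HI-q2).min()))); q=q2
print(q)
E
```

```text
[0.56231315 0.0878965  0.1559874 ] [0.56343134 0.08847918 0.158     ]
1 [0.  1.1 0.5] [-3.6 -1.   2.2] 1.8 0.0 22.0
2 [0.  2.2 1. ] [-7.1 -2.1  4.5] 1.9 0.0 22.0
3 [0.  3.3 1.5] [-10.4  -3.2   6.9] 2.0 0.0 21.0
4 [0.  4.4 2. ] [-13.7  -4.3   9.4] 2.2 0.0 20.0
5 [0.  5.4 2.5] [-16.9  -5.5  12. ] 2.3 0.0 20.0
6 [0.  6.5 3. ] [-20.   -6.8  14.7] 2.4 0.0 19.0
7 [0.  7.6 3.5] [-23.   -8.1  17.6] 2.6 0.0 18.0
8 [0.  8.7 4.1] [-25.9  -9.5  20.5] 2.8 0.0 17.0
9 [0.  9.8 4.6] [-28.7 -10.9  23.5] 2.9 0.0 16.0
10 [ 0.  10.9  5.1] [-31.3 -12.3  26.6] 3.1 0.0 16.0
[ -14.67191604    6.87013899  -42.72594934 -122.20477916  -35.24328441
  142.56204376]
```

```bash
python3 -m inch '[{"ax":0,"ay":1.1,"az":0.5,"dx":-3.6,"dy":-1,"dz":2.2,"fingers":60},{"ax":0,"ay":2.2,"az":1,"dx":-7.1,"dy":-2.1,"dz":4.5,"fingers":60},{"ax":0,"ay":3.3,"az":1.5,"dx":-10.4,"dy":-3.2,"dz":6.9,"fingers":60},{"ax":0,"ay":4.4,"az":2,"dx":-13.7,"dy":-4.3,"dz":9.4,"fingers":60},{"ax":0,"ay":5.4,"az":2.5,"dx":-16.9,"dy":-5.5,"dz":12,"fingers":60},{"ax":0,"ay":6.5,"az":3,"dx":-20,"dy":-6.8,"dz":14.7,"fingers":60},{"ax":0,"ay":7.6,"az":3.5,"dx":-23,"dy":-8.1,"dz":17.6,"fingers":60},{"ax":0,"ay":7.6,"az":3.5,"dx":-23,"dy":-8.1,"dz":17.6,"fingers":60}]'; python3 - <<'E'
from h2 import *
o=get_obs(); print(o["force"]); R=curR(o);c=o["tool_pos"]+R@np.array([0,.03,-.012]);d=c[:2]-J[:2];print(c,np.degrees(np.arctan2(d[1],d[0]))-180, np.hypot(*d))
over("ovs5","scene",(320,430,200,300),sw=-14,lift=.021,k=6)
over("ovt5","top",(220,320,180,280),sw=-14,lift=.021,k=6)
E
```

```text
clock: 12.3
tool_pos: [0.5876, 0.1297, 0.1775]
orientation: [-115.1, 0.2, -68.5]
force: [-6.0, 1.8, -8.1]
opening: 0.0602
[-5.97905107  1.84354902 -8.08850226]
[0.56557909 0.12110022 0.15540974] -13.820736322882453 0.13578333024781158
```

View pics/ovs5.png

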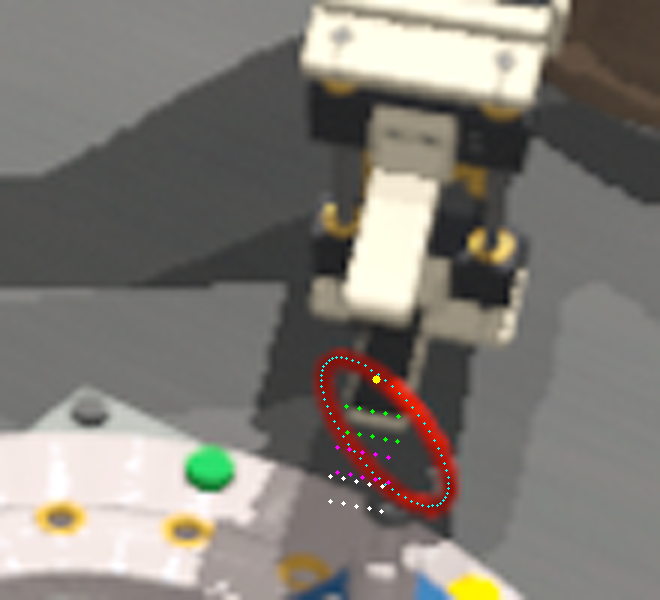

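View pics/ovt5.png

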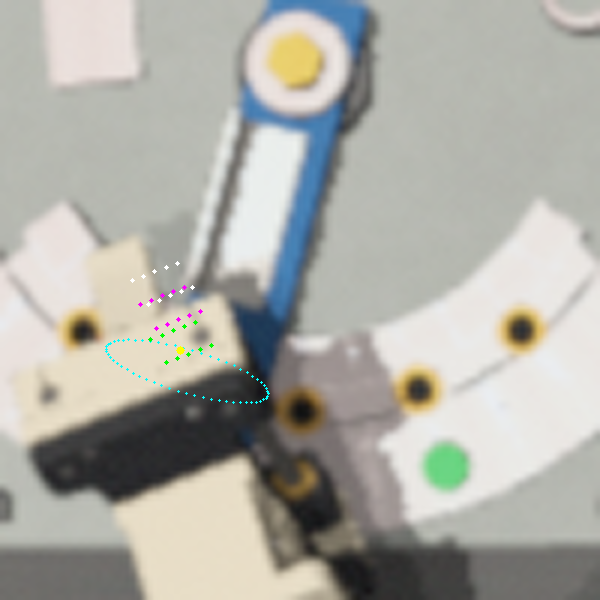

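```bash
cat >> h2.py <<'E'
from scipy.optimize import minimize
from scipy.spatial import cKDTree
def ringfit(sw0=-14,l0=.02,s=None):
    s=s or snapshot("scene"); im=s["image"].astype(int)
    m=(im[...,0]>110)&(im[...,0]>2.2*im[...,1])&(im[...,0]>2.2*im[...,2])
    c=proj(s,hooppts(sw0,l0)); (x0,y0),(x1,y1)=c.min(0)-10,c.max(0)+10
    ys,xs=np.nonzero(m); k=(xs>x0)&(xs<x1)&(ys>y0)&(ys<y1); P=np.c_[xs[k],ys[k]].astype(float)
    def f(v):
        Q=proj(s,hooppts(v[0],v[1]/1000,240)); return np.mean(cKDTree(Q).query(P)[0]**2)+.5*np.mean(cKDTree(P).query(Q)[0]**2)
    r=minimize(f,[sw0,l0*1000],method="Nelder-Mead",options=dict(initial_simplex=[[sw0,l0*1000],[sw0+3,l0*1000],[sw0,l0*1000+4]])); return r.x,r.fun,len(P)
def armfit():
    s=snapshot("top"); hsv=cv2.cvtColor(s["image"],cv2.COLOR_RGB2HSV); best=[]
    m=cv2.inRange(hsv,np.array((100,120,60)),np.array((118,255,255)))>0
    ys,xs=np.nonzero(m); P=np.array([backz(s,(x,y),.041)[:2]-J[:2] for x,y in zip(xs,ys)]); r=np.hypot(*P.T); k=(r>.03)&(r<.17); return P[k]
E
python3 - <<'E'
from h2 import *
print(ringfit())
P=armfit();a=np.degrees(np.arctan2(P[:,1],P[:,0]))%360-180;r=np.hypot(*P.T)
for lo in np.arange(.03,.15,.02):
    k=(r>=lo)&(r<lo+.02)
    if k.any(): print(round(lo,2),k.sum(),a[k].min(),a[k].max())
E
```

```text
(array([-14.11115492,  21.25837113]), np.float64(0.8452180907698086), 200)
0.03 60 -176.77480075594846 178.64209486473027
0.05 29 -3.1622359612029243 10.23253890385348
0.07 24 -4.568786536443184 3.2344092046702997
0.09 29 -8.709648157796465 -0.670631316105613
0.11 39 -12.710176429291892 -3.1626492032915223
0.13 3 -7.247763476811002 -5.978177341102736
```

```bash
python3 - <<'E'
from h2 import *
o=get_obs(); R0=curR(o); p0=o["tool_pos"]; v=np.array([0,.030,-.012]); c0=p0+R0@v; piv=np.array([J[0],J[1],0])
for k in range(1,4):
    a=np.radians(-6*k/3); c=piv+Ro.from_euler('z',a).apply(c0-piv); R=Ro.from_euler('z',-3.6*k/3,degrees=True).as_matrix()@R0
    print(k,*rel(R0,p0,R,c-R@v))
E
```

```text
1 [0.  1.1 0.5] [-3.3 -1.2  2.5]
2 [0.  2.2 1. ] [-6.6 -2.4  5.2]
3 [0.  3.3 1.5] [-9.7 -3.7  7.9]
```

```bash
python3 -m inch '[{"ax":0,"ay":1.1,"az":0.5,"dx":-3.3,"dy":-1.2,"dz":2.5,"fingers":60},{"ax":0,"ay":2.2,"az":1,"dx":-6.6,"dy":-2.4,"dz":5.2,"fingers":60},{"ax":0,"ay":3.3,"az":1.5,"dx":-9.7,"dy":-3.7,"dz":7.9,"fingers":60},{"ax":0,"ay":3.3,"az":1.5,"dx":-9.7,"dy":-3.7,"dz":7.9,"fingers":60}]'; python3 - <<'E'
from h2 import *
o=get_obs(); print(o["force"],o["tool_pos"]); R0=curR(o);c=o["tool_pos"]+R0@np.array([0,.03,-.012]);d=c[:2]-J[:2];print(c,np.degrees(np.arctan2(d[1],d[0]))-180, np.hypot(*d))
s=over("ovs6","scene",(320,430,220,320),sw=-20,lift=.021,k=6); print(ringfit(-20,.02))
print("down 10mm in tool", R0.T@[0,0,-10])
E
```

```text
clock: 13.0
tool_pos: [0.5919, 0.1419, 0.1772]
orientation: [-115.1, 0.2, -72.2]
force: [-6.2, 1.8, -7.4]
opening: 0.0601
[-6.21520296  1.75344582 -7.40085891] [0.59192291 0.1418986  0.17721497]
[0.569435   0.13473171 0.15514849] -19.794691414682376 0.13603417393522074
(array([-20.2207369 ,  20.89753841]), np.float64(0.9004095382489932), 203)
down 10mm in tool [0.02941595 9.05383283 4.24585041]
```

View pics/ovs6.png

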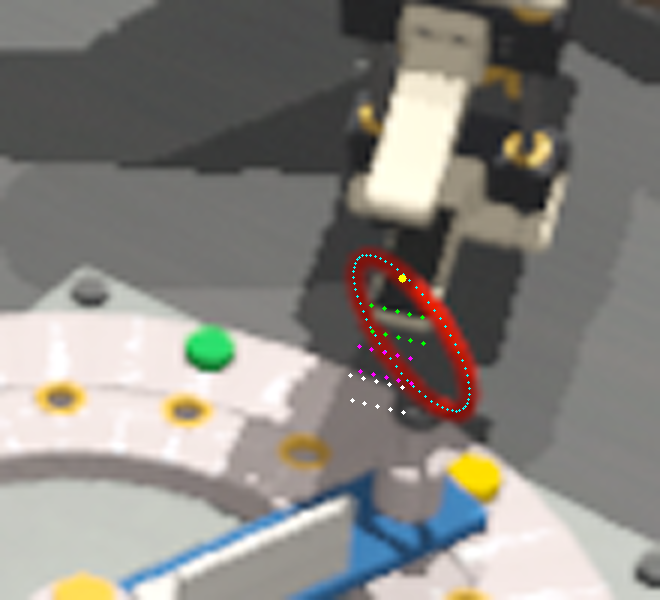

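Ring fit puts the arm at -20.2° with 20.9 mm of lift, which is over the yellow hole. Lowering so the pin drops.

```bash
python3 -m inch '[{"ax":0,"ay":0,"az":0,"dx":0,"dy":3.6,"dz":1.7,"fingers":60},{"ax":0,"ay":0,"az":0,"dx":0,"dy":7.2,"dz":3.4,"fingers":60},{"ax":0,"ay":0,"az":0,"dx":0,"dy":10.9,"dz":5.1,"fingers":60},{"ax":0,"ay":0,"az":0,"dx":0,"dy":14.5,"dz":6.8,"fingers":60},{"ax":0,"ay":0,"az":0,"dx":0,"dy":18.1,"dz":8.5,"fingers":60},{"ax":0,"ay":0,"az":0,"dx":0,"dy":21.7,"dz":9.5,"fingers":60},{"ax":0,"ay":0,"az":0,"dx":0,"dy":25.3,"dz":10,"fingers":60},{"ax":0,"ay":0,"az":0,"dx":0,"dy":28,"dz":10,"fingers":60}]'; python3 - <<'E'
from h2 import *
o=get_obs(); print(o["force"],o["tool_pos"]); R0=curR(o);c=o["tool_pos"]+R0@np.array([0,.03,-.012])
s=over("ovs7","scene",(320,430,220,320),sw=-20,lift=0,k=6); print(ringfit(-20,.0))
print("hook below", R0.T@(hook(-20)-o["tool_pos"]))
E
```

```text
clock: 14.1
tool_pos: [0.5924, 0.14, 0.1504]
orientation: [-114.8, 0.0, -72.2]
force: [1.0, -0.1, -0.4]
opening: 0.0603
[ 0.97175352 -0.10547593 -0.44628586] [0.59242648 0.13996175 0.15038002]
(array([-19.5423295 ,   0.98563201]), np.float64(0.8345254947573482), 179)
hook below [-0.00102853  0.02124363 -0.01409009]
```

View pics/ovs7.png

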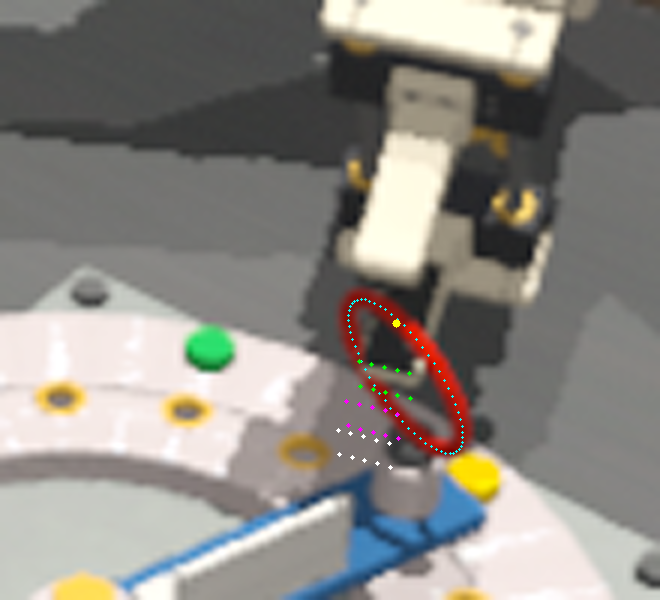

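The pin has dropped: lift fits to about 1 mm and the load is gone. I'll centre the finger in the hoop and back straight out.

```bash
python3 -m inch '[{"ax":0,"ay":0,"az":0,"dx":0,"dy":5,"dz":0,"fingers":60},{"ax":0,"ay":0,"az":0,"dx":0,"dy":5,"dz":-8,"fingers":60},{"ax":0,"ay":0,"az":0,"dx":0,"dy":5,"dz":-18,"fingers":60},{"ax":0,"ay":0,"az":0,"dx":0,"dy":5,"dz":-30,"fingers":60},{"ax":0,"ay":0,"az":0,"dx":0,"dy":5,"dz":-45,"fingers":60},{"ax":0,"ay":0,"az":0,"dx":0,"dy":5,"dz":-60,"fingers":60},{"ax":0,"ay":0,"az":0,"dx":0,"dy":5,"dz":-60,"fingers":60}]'; python3 - <<'E'
from h2 import *
o=get_obs(); print(o["force"],o["tool_pos"],o["joint_pos"]); R0=curR(o)
print(ringfit(-20,0)); print("up100 in tool",R0.T@[-20,-40,100])
sim([(o["tool_pos"],R0),(o["tool_pos"]+[-.02,-.04,.1],R0),(o["tool_pos"]+[-.02,-.14,.2],Rtool(45,45,-1))],o["joint_pos"])
E
```

```text
clock: 15.08
tool_pos: [0.5365, 0.1231, 0.1713]
orientation: [-114.8, -0.0, -72.2]
force: [0.4, -0.0, 0.5]
opening: 0.0601
[ 0.39429065 -0.00793526  0.52042331] [0.53651087 0.1230906  0.17131441] [ -20.522358      3.56163698  -48.35278325 -118.14653411  -39.69184133
  143.22932827]
(array([-19.69698832,   1.54929   ]), np.float64(0.9897602147883346), 209)
up100 in tool [ 32.01907092 -77.60039784 -70.37725024]
n 3 ang 0 maxdq 31.1 margin 7.0 err 0.0067 zmin 0.36 q [ 11. -17. -40. -72.  -7.  75.] w [0.25 0.05 0.6 ] [ 0.19 -0.02  0.43]
n 5 ang 34 maxdq 21.3 margin 12.3 err 0.02 zmin 0.47 q [-10.  -9. -13. -40. -63.  66.] w [ 0.36 -0.06  0.76] [ 0.33 -0.21  0.64]
```

```bash
python3 - <<'E'
from h2 import *
o=get_obs(); R0=curR(o); A=np.array
sim([(o["tool_pos"],R0),(A([.47,.03,.25]),Rtool(35,40,-1)),(A([.42,-.1,.38]),Rtool(55,55,-1))],o["joint_pos"])
plan(A([.47,.03,.25]),Rtool(35,40,-1))
E
```

```text
n 4 ang 24 maxdq 24.9 margin 17.0 err 0.0 zmin 0.36 q [-17.  -9. -31. -62. -52.  91.] w [ 0.32 -0.1   0.62] [ 0.23 -0.17  0.47]
n 4 ang 25 maxdq 9.7 margin 32.5 err 0.0 zmin 0.53 q [-20.  -9.  -8. -34. -82.  77.] w [ 0.35 -0.13  0.8 ] [ 0.3  -0.28  0.69]
total a [-10.  -19.2 -11.1] 24.3 d [  68.1  -32.8 -117. ]
1 [-3.3 -6.4 -3.7] [ 23. -11. -39.]
2 [ -6.7 -12.8  -7.4] [ 45. -22. -78.]
3 [-10.  -19.2 -11.1] [  68.  -33. -117.]
```

```bash
python3 -m inch '[{"ax":-1.2,"ay":-2.4,"az":-1.4,"dx":8,"dy":-4,"dz":-15,"fingers":60},{"ax":-2.5,"ay":-4.8,"az":-2.8,"dx":17,"dy":-8,"dz":-29,"fingers":60},{"ax":-3.8,"ay":-7.2,"az":-4.2,"dx":26,"dy":-12,"dz":-44,"fingers":60},{"ax":-5,"ay":-9.6,"az":-5.6,"dx":34,"dy":-16,"dz":-58,"fingers":60},{"ax":-6.2,"ay":-12,"az":-7,"dx":42,"dy":-20,"dz":-73,"fingers":60},{"ax":-7.5,"ay":-14.4,"az":-8.3,"dx":51,"dy":-25,"dz":-88,"fingers":60},{"ax":-8.8,"ay":-16.8,"az":-9.7,"dx":60,"dy":-29,"dz":-102,"fingers":60},{"ax":-10,"ay":-19.2,"az":-11.1,"dx":68,"dy":-33,"dz":-117,"fingers":60}]'; python3 - <<'E'
from h2 import *
o=get_obs(); print(o["force"],o["joint_pos"]);
plan(np.array([.42,-.1,.38]),Rtool(55,55,-1))
E
```

```text
clock: 16.12
tool_pos: [0.4699, 0.0303, 0.2491]
orientation: [-125.1, 0.1, -49.9]
force: [-0.1, 0.3, 0.2]
opening: 0.0601
[-0.0719778   0.29912176  0.17848258] [-17.49066669  -9.19855639 -30.62777635 -61.52253379 -51.91182535
  90.79345941]
total a [-19.8 -10.5 -10.7] 24.8 d [  67.2  -37.1 -175.2]
1 [-5.  -2.6 -2.7] [ 17.  -9. -44.]
2 [-9.9 -5.2 -5.4] [ 34. -19. -88.]
3 [-14.8  -7.9  -8. ] [  50.  -28. -131.]
4 [-19.8 -10.5 -10.7] [  67.  -37. -175.]
```

```bash
python3 -m inch '[{"ax":-3.3,"ay":-1.7,"az":-1.8,"dx":11,"dy":-6,"dz":-29,"fingers":60},{"ax":-6.6,"ay":-3.5,"az":-3.6,"dx":22,"dy":-12,"dz":-58,"fingers":60},{"ax":-9.9,"ay":-5.2,"az":-5.4,"dx":34,"dy":-19,"dz":-88,"fingers":60},{"ax":-13.2,"ay":-7,"az":-7.1,"dx":45,"dy":-25,"dz":-117,"fingers":60},{"ax":-16.5,"ay":-8.7,"az":-8.9,"dx":56,"dy":-31,"dz":-146,"fingers":60},{"ax":-19.8,"ay":-10.5,"az":-10.7,"dx":67,"dy":-37,"dz":-175,"fingers":60},{"ax":-19.8,"ay":-10.5,"az":-10.7,"dx":67,"dy":-37,"dz":-175,"fingers":60},{"ax":-19.8,"ay":-10.5,"az":-10.7,"dx":67,"dy":-37,"dz":-175,"fingers":60}]'; python3 - <<'E'
from h2 import *
o=get_obs(); print(o["force"],o["qvel"].round(1)); print(ringfit(-20,0))
over("ovs8","scene",(255,450,220,370),sw=-20,lift=0,k=4); s=snapshot("top");cv2.imwrite("pics/top8.png",cv2.resize(s["image"][160:300,140:340],None,fx=4,fy=4,interpolation=cv2.INTER_CUBIC)[:,:,::-1])
E
```

```text
clock: 17.12
tool_pos: [0.4199, -0.099, 0.3787]
orientation: [-144.9, 0.1, -35.1]
force: [0.2, -0.1, -0.1]
opening: 0.0599
[ 0.19521539 -0.07407781 -0.14821585] [ 0.1 -0.3 -0.7  0.2  0.1 -0.2]
(array([-19.94026517,   1.31945923]), np.float64(0.6355339988120454), 165)
```

View pics/ovs8.png

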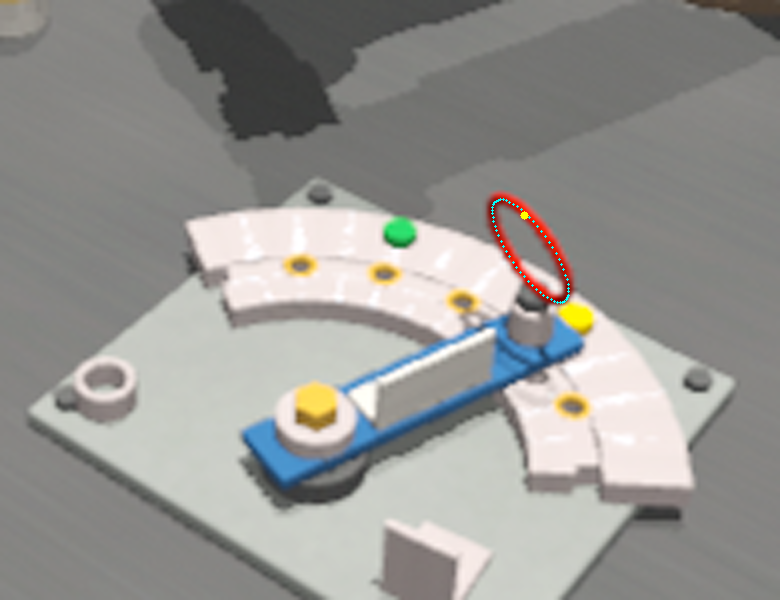

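View pics/top8.png

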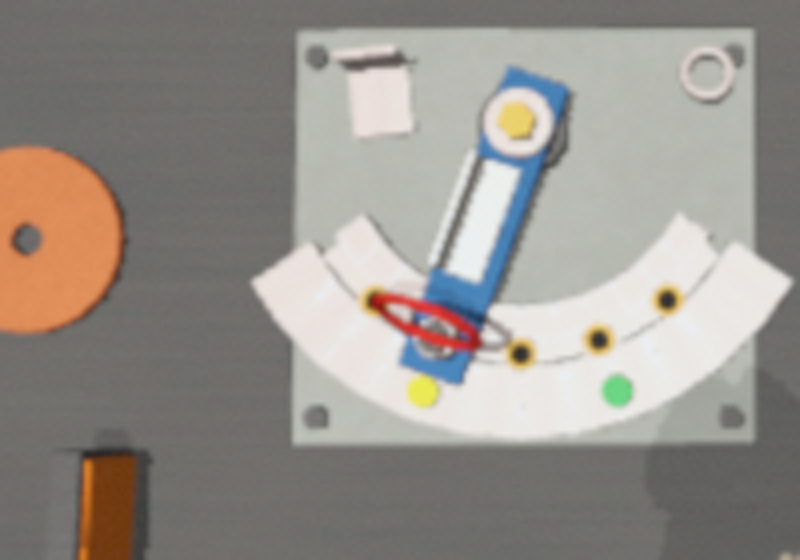

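```bash
python3 - <<'E'
from h2 import *
s=dict(snapshot("scene")); print(ringfit(-20,0,s)); s["image"]=cv2.imread("pics/scene0.png")[:,:,::-1]; print(ringfit(0,0,s))
print(close_job())
E
```

```text
(array([-19.94026517,   1.31945923]), np.float64(0.6355339988120454), 165)
(array([0.23659868, 1.15566412]), np.float64(0.6666889951994553), 179)
the job is handed in; nothing more can be done
None
```

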